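# Hang washed chip coolers in the latched drying cage

### The arm

A 6-joint arm with a two-finger parallel gripper is mounted at the origin on the work surface. World frame = base frame: x ahead of the robot, y to its left, z up, the work surface at z = 0. Lengths are in m, angles in rad, forces in N, time in s.
With the tool pointing down it reaches from about 0.4 to 0.925 m from the base axis. Payload 3.4 kg.
Tool frame: the origin (TCP) lies at the very end of the fingers, on their centre line; the grasp point (between the pads) lies 19 mm behind it; z points along the fingers, y is the line along which they close (so a half turn about z gives the same grasp; the last joint's range is limited). The gripper opens to 85 mm and grips with 20 to 120 N. Pads are 22 mm wide; open, the fingers measure 114 mm over their backs; the gripper's body (76 mm by 85 mm) begins 54 mm behind the grasp point. The pads swing forward as they close: fully open they stand 13 mm farther back than shut.
Start: joints at [-1.395, 0.307, 1.506, -0, 1.328, -0.073], TCP at [0.142, -0.557, 0.231] pointing down, gripper open.
Joint ranges: [-3.12, 3.12], [-1.05, 2.28], [0.14, 2.33], [-1.42, 4.57], [0.1, 2.73], [-2.68, 2.68]. Speed limits (rad/s): [2.57, 2.57, 3.14, 3.14, 3.14, 3.14].

### API

Orientations are given as a 3x3 rotation matrix whose columns are the frame's x, y, z axes.
In Python, from station import sensors, capture, get_calibration, sign_off, trace, pinpoint gives the robot as it stands. The module is installed in compiled form; this text tells all that it offers.
- The arm moves only by the tool apply_moves, never from a script. Its argument "targets" is a list of rows, each an object with "rotation": the turn, a rotation vector about the world's x, y, z in units of 0.5 rad (1.0 is 0.5 rad), a list of three; "linear": the shift along the world's x, y, z in units of 40 cm (1.0 is 40 cm), a list of three; "gripper": the closure in counts, from 0 (fully open) to 255 (shut). In form: [{"rotation": [rx, ry, rz], "linear": [tx, ty, tz], "gripper": gripper}, ...]. A call has exactly 8 rows; each row is the pose to reach, as a shift and turn from the pose commanded when the call began; what a row does not reach only later rows make up. A row lasts 1/8 s, in which the tool goes at most 62.5 mm and 10.7 degrees, less where a joint would pass 70% of its speed; a pose out of reach is approached as far as the arm can. A call with a number of a shift or a turn outside -1 to 1 is refused whole. A call with a gripper value outside its range is refused whole. The fingers move at their own pace and stop on an object; the grip force is fixed at half the most. Time passes only in rows, so rows that repeat a pose let the fingers close, or fill a call up. It gives the time, the measured TCP pose, the force, the opening and the grip force at its end, in the units of the state.
- sensors.sense(): the state, without advancing time (a new reading comes with each control period).
- capture(name): name is "scene" or "side" or "wrist"; returns (picture, depth): 400x640x3 uint8, red, green, blue; 400x640 float32, m along the optical axis (not along the pixel's ray), 0 where there is no reading.
- get_calibration(name): a dict with "fov_y" (degrees; the focal length in pixels is half the picture's height over the tangent of half this angle, whatever the lens; pixels are square), "cx", "cy" (the principal point, pixels), "T" (4x4, takes a point from camera to world coordinates). Camera axes: x right, y down, z forward; pixel columns grow to the right and rows downward; lengths in m; the calibration is good to about 2 mm. A picture is of the moment at which its call begins: read the wrist's pose just before it. get_calibration takes no time and is no camera call; for the wrist camera it gives the pose at the moment of the call.
- sign_off(): hands the job in; it is judged then, once.
Trained networks look in the newest picture that a camera, given by its name, has taken for a name from the list of things; names that differ only in an ending like _2 or _b are one class to them, and where a whole thing is asked for, a point or a joint stands for the part that bears it (a point fixed in the world has none). Each returns a list of dicts, best first, with "p" (0 to 1); they miss things now and then, are a little off and sometimes report something else, mostly with a low value. They report only what shows in the picture. A call takes as long as a camera call. They do not tell look-alikes from the thing itself.
- trace(camera, thing): "mask" (400x640 bool, what is visible of it) and "extent" ([left, top, right, bottom] in pixels, round what is visible of it).
- pinpoint(camera, thing): "xy" ([column, row] in pixels: a listed point, or the origin of a listed thing).
The state is a dict: "clock": time; "joints": joint angles; "joint_vel": joint speeds; "effort": joint torques, N m; "tool_pos": TCP position; "orientation": TCP orientation; "contact_force": force on the tool from outside, world axes, zero at the start; "torque": the same for the moment, N m; "gripper_width": opening from 0.0 (shut) to 1.0 (fully open); "gripper_force": force on a finger pad.
Only numpy, scipy, OpenCV 4.12 (cv2) and the standard library are available. Lean on these libraries where they do the work, as an engineer would, in place of code of your own. Each camera call takes 0.05 s, during which the arm holds its last target. There are 200 camera calls.

### The job

Lift the cage's thumb latch and swing its gate wide open, then hang every washed cooler standing on the bench on a pin of its own, sliding the strap's slot sideways over the pin and letting it down so that the pin sits at the top of the slot's pocket. When all are hanging still, swing the gate fully shut with the latch bar dropped into its catch. Leave the cup, mouse, screwdriver and screw bin where they are.

Things in the scene. Friction and masses are not known exactly. Their poses are not given: they have to be found in the camera images.
- cage: White open-topped drying cage bolted to the bench, base 170 x 330 mm. Origin: centre of the base, on the bench; z up; the gate closes its front (-x); +y is the latch end, -y the hinge end. A steel rail along y at the back (front face x = 55 mm, top 155 mm above the bench) carries three level pins pointing to -x; above it all is open. A hinge post stands at x -50, y -143 mm, 190 mm high.
- gate (a joint): Swing of the blue barred gate (250 mm long, 35 to 180 mm above the bench) about its upright hinge at the cage's -y end, rad: 0 = shut, grows as the free end swings out to the front (counter-clockwise from above), stop at 1.4. Slight friction: it stays where it is left.
- latch (a joint): Tilt of the steel latch bar on the gate's front, rad: 0 = down, grows as its free end is lifted (stop 0.7). It pivots about a level axis square to the gate, 160 mm from the gate hinge; 8 mm thick, 16 mm high, mid-line 178 mm above the bench when down, 120 g, falls by its own weight when let go. Gate shut and bar down, its end lies behind the catch's lip and locks the gate.
- latch_tab (a point): Grip point of the orange upright tab on the latch bar: 12 mm below the tab's top, 75 mm from the bar's pivot, 210 mm above the bench when down. The tab is 10 mm thick (square to the gate: pinch it so, from above), 26 mm long along the gate, and stands up to 42 mm above the gate's top. Its x axis is square to the gate (inward), y runs along the bar to its free end.
- catch (a point): Top middle of the lip of the yellow catch on the latch post, 185 mm above the bench. The shut bar lies behind the lip; it clears the lip when lifted 0.16 rad or more. The front of the lip is a ramp: a bar that is down rides up it when the gate is pushed shut, and drops in. Post and catch fill x -42 to -103, y 140 to 156 mm of the cage, up to 190 mm high.
- gate_hinge (a point): Point on the gate's upright hinge axis, 174 mm above the bench; its axes turn with the gate (y runs along the gate to its free end).
- pin0 (a point): Mid-length of pin 0 of the three hanging pins (y = -72 mm in the cage, 72 mm apart, 150 mm above the bench), on its axis. The pin is 6 mm thick and level, 53 mm long from the rail to a red head 14 mm wide, 3 mm thick; this point lies 26 mm behind the head and 27 mm before the rail. Axes as the cage's: the pin points to -x.
- pin1 (a point): Mid-length of pin 1 of the three hanging pins (y = 0 mm in the cage, 72 mm apart, 150 mm above the bench), on its axis. The pin is 6 mm thick and level, 53 mm long from the rail to a red head 14 mm wide, 3 mm thick; this point lies 26 mm behind the head and 27 mm before the rail. Axes as the cage's: the pin points to -x.
- pin2 (a point): Mid-length of pin 2 of the three hanging pins (y = 72 mm in the cage, 72 mm apart, 150 mm above the bench), on its axis. The pin is 6 mm thick and level, 53 mm long from the rail to a red head 14 mm wide, 3 mm thick; this point lies 26 mm behind the head and 27 mm before the rail. Axes as the cage's: the pin points to -x.
- cooler_a: Chip cooler, bare aluminium fins, copper base (heavy block 40 mm along x, 36 along y, 30 high), 0.1 to 0.2 kg; may be absent. Origin: centre of the underside, z up. On the block an upright steel strap, 4 mm thick (x), 32 wide (y), to 115 mm height, then a green grip tab 10 mm thick (x), 32 wide, 115 to 140 mm. Hangs with its +y side either way along the rail. Its slot: see cooler_a_seat.
- cooler_a_seat (a point): Where the pin axis lies when cooler_a hangs properly, 91 mm above its underside, x = y = 0; axes as the body's. The strap's L-shaped slot goes through it along x: a channel open at the +y edge, 70 to 84 mm above the underside, runs in to y = -5.5 mm; at its inner end (y -5.5 to +5.5 mm) a pocket goes up to 94 mm, whose top rests on the pin.
- cooler_b: Chip cooler, dark grey fins, copper base (heavy block 40 mm along x, 36 along y, 30 high), 0.1 to 0.2 kg; may be absent. Origin: centre of the underside, z up. On the block an upright steel strap, 4 mm thick (x), 32 wide (y), to 115 mm height, then a green grip tab 10 mm thick (x), 32 wide, 115 to 140 mm. Hangs with its +y side either way along the rail. Its slot: see cooler_b_seat.
- cooler_b_seat (a point): Where the pin axis lies when cooler_b hangs properly, 91 mm above its underside, x = y = 0; axes as the body's. The strap's L-shaped slot goes through it along x: a channel open at the +y edge, 70 to 84 mm above the underside, runs in to y = -5.5 mm; at its inner end (y -5.5 to +5.5 mm) a pocket goes up to 94 mm, whose top rests on the pin.
- cooler_c: Chip cooler, blue fins, copper base (heavy block 40 mm along x, 36 along y, 30 high), 0.1 to 0.2 kg; may be absent. Origin: centre of the underside, z up. On the block an upright steel strap, 4 mm thick (x), 32 wide (y), to 115 mm height, then a green grip tab 10 mm thick (x), 32 wide, 115 to 140 mm. Hangs with its +y side either way along the rail. Its slot: see cooler_c_seat.
- cooler_c_seat (a point): Where the pin axis lies when cooler_c hangs properly, 91 mm above its underside, x = y = 0; axes as the body's. The strap's L-shaped slot goes through it along x: a channel open at the +y edge, 70 to 84 mm above the underside, runs in to y = -5.5 mm; at its inner end (y -5.5 to +5.5 mm) a pocket goes up to 94 mm, whose top rests on the pin.
- cup: Clear plastic cup, 60 mm wide, 70 mm high, a bystander. Origin: centre of the underside.
- mouse: Black computer mouse, 110 x 62 x 30 mm, a bystander. Origin: centre of the underside.
- driver: Screwdriver, 180 mm long, lying on the bench, a bystander.
- screw_bin: Red screw bin, 100 x 150 x 50 mm, a bystander. Origin: centre of the underside.
Not all that is in view belongs to the job. Leave any pink or turquoise look-alike of the cooler_a alone.

How it is judged:
On the way, in this order (a step that is already met when the one before it is completed fails the run):
1. the latch is lifted and the gate is swung wide open (past 1.0 rad) (value of joint gate above 1 rad), for 0.2 s.
2. with the gate still open, every cooler hangs by its slot on a pin (value of joint gate above 0.3 rad and ((x of cooler_a_seat in the frame of pin0 between -0.026 and 0.026 m and y of cooler_a_seat in the frame of pin0 between -0.008 and 0.008 m and z of cooler_a_seat in the frame of pin0 between -0.006 and 0.004 m) or (x of cooler_a_seat in the frame of pin1 between -0.026 and 0.026 m and y of cooler_a_seat in the frame of pin1 between -0.008 and 0.008 m and z of cooler_a_seat in the frame of pin1 between -0.006 and 0.004 m) or (x of cooler_a_seat in the frame of pin2 between -0.026 and 0.026 m and y of cooler_a_seat in the frame of pin2 between -0.008 and 0.008 m and z of cooler_a_seat in the frame of pin2 between -0.006 and 0.004 m)) and angle between each of cooler_a, cooler_b, cooler_c's own z axis and vertical below 0.3 rad and linear speed of each of cooler_a, cooler_b, cooler_c below 0.06 m/s and ((x of cooler_b_seat in the frame of pin0 between -0.026 and 0.026 m and y of cooler_b_seat in the frame of pin0 between -0.008 and 0.008 m and z of cooler_b_seat in the frame of pin0 between -0.006 and 0.004 m) or (x of cooler_b_seat in the frame of pin1 between -0.026 and 0.026 m and y of cooler_b_seat in the frame of pin1 between -0.008 and 0.008 m and z of cooler_b_seat in the frame of pin1 between -0.006 and 0.004 m) or (x of cooler_b_seat in the frame of pin2 between -0.026 and 0.026 m and y of cooler_b_seat in the frame of pin2 between -0.008 and 0.008 m and z of cooler_b_seat in the frame of pin2 between -0.006 and 0.004 m)) and ((x of cooler_c_seat in the frame of pin0 between -0.026 and 0.026 m and y of cooler_c_seat in the frame of pin0 between -0.008 and 0.008 m and z of cooler_c_seat in the frame of pin0 between -0.006 and 0.004 m) or (x of cooler_c_seat in the frame of pin1 between -0.026 and 0.026 m and y of cooler_c_seat in the frame of pin1 between -0.008 and 0.008 m and z of cooler_c_seat in the frame of pin1 between -0.006 and 0.004 m) or (x of cooler_c_seat in the frame of pin2 between -0.026 and 0.026 m and y of cooler_c_seat in the frame of pin2 between -0.008 and 0.008 m and z of cooler_c_seat in the frame of pin2 between -0.006 and 0.004 m))), for 0.3 s.
3. the gate is shut and the latch bar has dropped into the catch (value of joint gate below 0.03 rad and value of joint latch below 0.04 rad), for 0.3 s.
At the end, for the whole second after the job is handed in: Every cooler present hangs still on a pin: its slot seat within 8 mm sideways and 6 mm below to 4 mm above the pin's axis, between head and rail, upright within 0.3 rad, under 0.06 m/s; the gate is shut (under 0.03 rad) with the latch bar down in its catch (under 0.04 rad) (all of step 3 and ((x of cooler_a_seat in the frame of pin0 between -0.026 and 0.026 m and y of cooler_a_seat in the frame of pin0 between -0.008 and 0.008 m and z of cooler_a_seat in the frame of pin0 between -0.006 and 0.004 m) or (x of cooler_a_seat in the frame of pin1 between -0.026 and 0.026 m and y of cooler_a_seat in the frame of pin1 between -0.008 and 0.008 m and z of cooler_a_seat in the frame of pin1 between -0.006 and 0.004 m) or (x of cooler_a_seat in the frame of pin2 between -0.026 and 0.026 m and y of cooler_a_seat in the frame of pin2 between -0.008 and 0.008 m and z of cooler_a_seat in the frame of pin2 between -0.006 and 0.004 m)) and angle between each of cooler_a, cooler_b, cooler_c's own z axis and vertical below 0.3 rad and linear speed of each of cooler_a, cooler_b, cooler_c below 0.06 m/s and ((x of cooler_b_seat in the frame of pin0 between -0.026 and 0.026 m and y of cooler_b_seat in the frame of pin0 between -0.008 and 0.008 m and z of cooler_b_seat in the frame of pin0 between -0.006 and 0.004 m) or (x of cooler_b_seat in the frame of pin1 between -0.026 and 0.026 m and y of cooler_b_seat in the frame of pin1 between -0.008 and 0.008 m and z of cooler_b_seat in the frame of pin1 between -0.006 and 0.004 m) or (x of cooler_b_seat in the frame of pin2 between -0.026 and 0.026 m and y of cooler_b_seat in the frame of pin2 between -0.008 and 0.008 m and z of cooler_b_seat in the frame of pin2 between -0.006 and 0.004 m)) and ((x of cooler_c_seat in the frame of pin0 between -0.026 and 0.026 m and y of cooler_c_seat in the frame of pin0 between -0.008 and 0.008 m and z of cooler_c_seat in the frame of pin0 between -0.006 and 0.004 m) or (x of cooler_c_seat in the frame of pin1 between -0.026 and 0.026 m and y of cooler_c_seat in the frame of pin1 between -0.008 and 0.008 m and z of cooler_c_seat in the frame of pin1 between -0.006 and 0.004 m) or (x of cooler_c_seat in the frame of pin2 between -0.026 and 0.026 m and y of cooler_c_seat in the frame of pin2 between -0.008 and 0.008 m and z of cooler_c_seat in the frame of pin2 between -0.006 and 0.004 m))); the robot touches nothing.
It fails at once if the cup is shoved more than 30 mm (distance of cup from where it was at the start of the episode above 0.03 m).
It fails at once if the mouse is shoved more than 30 mm (distance of mouse from where it was at the start of the episode above 0.03 m).
It fails at once if the driver is shoved more than 30 mm (distance of driver from where it was at the start of the episode above 0.03 m).
It fails at once if the screw bin is shoved more than 30 mm (distance of screw_bin from where it was at the start of the episode above 0.03 m).
Of cooler_a, cooler_b, cooler_c only 2 to 3 are there at a start; the rules pass over those that are not, and their reading is None.
At some moment in a run one of cooler_a, cooler_b, cooler_c may be knocked a few centimetres aside while the robot is not near it.
It also fails if it takes over 210 s, if anything falls off the work surface, if the arm or the gripper's body presses on something with over 40 N, if the wrist force passes 120 N, or if a joint passes its speed limit or range.

## Working session

There is one attempt and no reset: what is moved stays moved. The work goes in short steps, Python scripts to look and compute and a tool call to move; the robot and the scene stay as the last step left them, time stands still between calls to the robot, and variables do not carry over. Pictures are saved under pics/ and viewed, at most 14 in all, crops included, and the job is handed in when it is done.

Besides the shell and the picture viewer there is one more tool, called by a JSON object that holds its "name" and its "arguments". apply_moves: Moves the arm, as the interface text tells. Its arguments: {"type":"object","properties":{"targets":{"type":"array","items":{"type":"object","properties":{"rotation":{"type":"array","items":{"type":"number","minimum":-1,"maximum":1}},"linear":{"type":"array","items":{"type":"number","minimum":-1,"maximum":1}},"gripper":{"type":"number"}}}}},"required":["targets"]}

```bash
mkdir -p pics
cat > h.py <<'E'
import numpy as np, cv2
from station import sensors, capture, get_calibration, sign_off, trace, pinpoint
def K(n):
    c=get_calibration(n); f=200/np.tan(np.radians(c["fov_y"]/2)); return f,c["cx"],c["cy"],np.array(c["T"])
def ray(n,xy):
    f,cx,cy,T=K(n); d=T[:3,:3]@np.array([(xy[0]-cx)/f,(xy[1]-cy)/f,1]); return T[:3,3],d
def atz(n,xy,z):
    o,d=ray(n,xy); return o+d*(z-o[2])/d[2]
def cloud(n,depth):
    f,cx,cy,T=K(n); v,u=np.mgrid[:400,:640]; P=np.stack([(u-cx)/f*depth,(v-cy)/f*depth,depth],-1)
    return P@T[:3,:3].T+T[:3,3]
def proj(n,p):
    f,cx,cy,T=K(n); q=T[:3,:3].T@(np.array(p)-T[:3,3]); return f*q[:2]/q[2]+[cx,cy]
def save(n,im): cv2.imwrite("pics/"+n,im[:,:,::-1])
E
python3 - <<'E'
from h import *
np.set_printoptions(precision=3,suppress=True)
print(sensors.sense())
for n in ["scene","side"]:
    im,d=capture(n); save(n+"0.png",im); print(n,K(n)); np.savez("/tmp/"+n,im=im,d=d)
    C=cloud(n,d)
    for t in ["cage","gate_hinge","latch_tab","catch","pin0","pin1","pin2","cooler_a","cooler_a_seat","cooler_b","cooler_b_seat","cooler_c","cooler_c_seat","cup","mouse","driver","screw_bin"]:
        r=pinpoint(n,t)
        for q in r[:3]:
            x,y=map(int,np.round(q["xy"])); print(t,round(q["p"],2),x,y,C[min(max(y,0),399),min(max(x,0),639)])
E
```

```text
{'clock': 0.0, 'joints': array([-1.395,  0.308,  1.508, -0.   ,  1.328, -0.073]), 'joint_vel': array([-0.   ,  0.   , -0.   ,  0.001, -0.001,  0.001]), 'effort': array([ -0.003, -45.755, -25.192,  -0.   ,   0.013,   0.   ]), 'tool_pos': array([ 0.141, -0.557,  0.23 ]), 'orientation': array([[ 0.969,  0.246, -0.   ],
       [ 0.246, -0.969,  0.002],
       [ 0.   , -0.002, -1.   ]]), 'contact_force': array([-0.4  , -0.819,  0.631]), 'torque': array([ 0.043, -0.028, -0.052]), 'gripper_force': 0.0, 'gripper_width': 1.000163626419853}
scene (np.float64(389.3460008604407), 316.0317834126008, 199.62117273678982, array([[ 0.638,  0.658, -0.4  ,  0.97 ],
       [ 0.77 , -0.544,  0.333, -0.473],
       [ 0.001, -0.52 , -0.854,  1.048],
       [ 0.   ,  0.   ,  0.   ,  1.   ]]))
cage 0.58 394 161 [0.532 0.231 0.004]
gate_hinge 0.77 428 163 [0.672 0.178 0.183]
latch_tab 0.83 365 111 [0.438 0.156 0.212]
catch 0.92 346 111 [0.381 0.135 0.181]
catch 0.46 225 234 [ 0.399 -0.351 -0.001]
pin0 0.92 407 125 [0.523 0.26  0.153]
pin0 0.82 387 114 [0.454 0.242 0.156]
pin0 0.62 424 141 [0.599 0.252 0.154]

[... 2246 characters left out ...]
 0.66 361 175 [ 0.465 -0.29   0.086]
cooler_b 0.84 370 185 [ 0.455 -0.369  0.006]
cooler_b 0.62 359 226 [ 0.428 -0.133  0.048]
cooler_b 0.61 343 183 [ 0.525 -0.338  0.018]
cooler_c 0.84 370 185 [ 0.455 -0.369  0.006]
cooler_c 0.62 359 226 [ 0.428 -0.133  0.048]
cooler_c 0.61 343 183 [ 0.525 -0.338  0.018]
cooler_c_seat 0.86 360 196 [ 0.462 -0.281  0.026]
cup 0.76 364 248 [ 0.405 -0.099  0.014]
cup 0.73 370 158 [ 0.461 -0.37   0.092]
mouse 0.73 402 215 [ 0.342 -0.231  0.029]
mouse 0.4 352 163 [ 0.538 -0.482 -0.003]
driver 0.45 356 162 [ 0.521 -0.462  0.015]
screw_bin 0.98 272 186 [ 0.702 -0.25   0.026]
screw_bin 0.72 369 185 [ 0.456 -0.358  0.013]
screw_bin 0.15 356 225 [ 0.43  -0.111  0.068]
```

Run:
```python
import cv2
a=cv2.imread("pics/scene0.png"); cv2.imwrite("pics/scene0b.png",cv2.resize(a[75:345,170:490],(800,675))[:600])
b=cv2.imread("pics/side0.png"); cv2.imwrite("pics/side0b.png",cv2.resize(b[110:390,150:450],(640,597)))
```

```text
(no output)
```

View pics/scene0b.png

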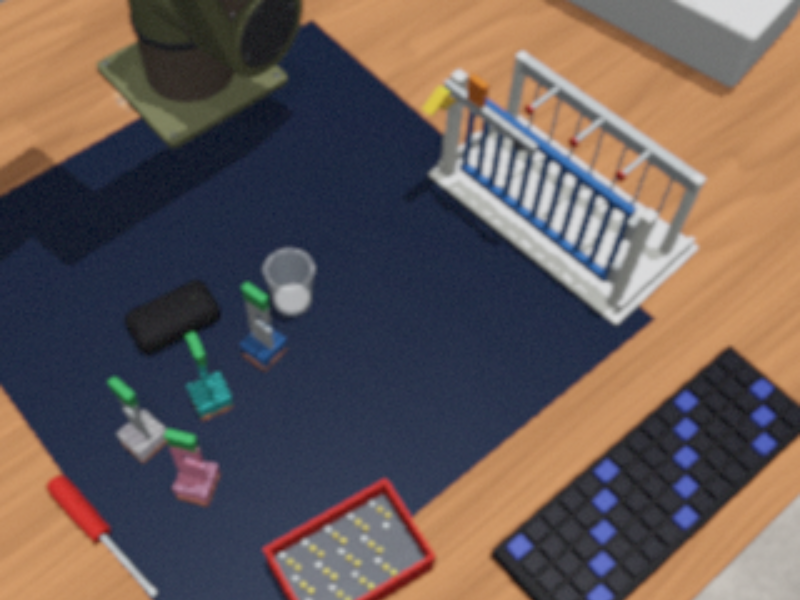

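View pics/side0b.png

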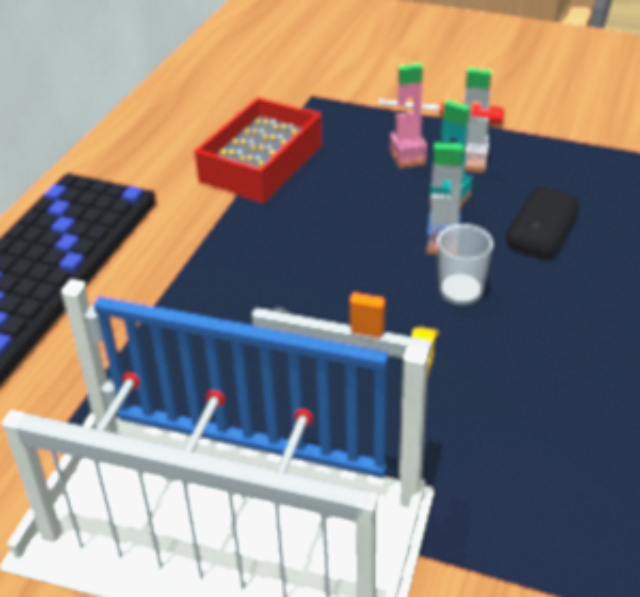

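The scene shows bare-aluminium cooler_a at about (225,250) and blue cooler_c at (278,212), with no dark cooler. The pink and turquoise ones are look-alikes. The cage is at the top right with its gate facing the robot's right. Next I'll get precise poses.

Run:
```python
from h import *
np.set_printoptions(precision=4,suppress=True)
for n in ["scene","side"]:
    z=np.load(f"/tmp/{n}.npz"); im,d=z["im"],z["d"]; C=cloud(n,d); hsv=cv2.cvtColor(im,cv2.COLOR_RGB2HSV).astype(int); H,S,V=[hsv[...,i] for i in range(3)]
    def blobs(m,name,mn=4):
        k,l,st,ce=cv2.connectedComponentsWithStats(m.astype(np.uint8))
        for i in range(1,k):
            if st[i,4]>=mn:
                P=C[(l==i)]; P=P[np.isfinite(P).all(1)]; med=np.median(P,0)
                P=P[np.linalg.norm(P-med,axis=1)<.04]; xy=P[:,:2]; w,v=np.linalg.eigh(np.cov(xy.T)) if len(P)>3 else (0,np.zeros((2,2)))
                print(n,name,st[i,4],ce[i],"mean",P.mean(0),"zr",np.percentile(P[:,2],[3,97]),"dir",np.degrees(np.arctan2(v[1,1],v[0,1])),"w",np.sqrt(np.abs(w))*3.46)
    x,y,zz=C[...,0],C[...,1],C[...,2]
    blobs((H>45)&(H<75)&(S>130)&(V>90)&(zz>.08)&(y<0),"green",15)
    blobs(((H<8)|(H>172))&(S>120)&(V>80)&(y>.12)&(zz>.12),"red")
    blobs((H>5)&(H<18)&(S>150)&(zz>.19)&(y>.1),"orange")
    blobs((H>22)&(H<35)&(S>150)&(zz>.1)&(y>.05),"yellow")
    # rail top
    m=(zz>.146)&(zz<.164)&(y>.25)&(S<60)&(x>.3)&(x<.75)&(y<.35)
    P=C[m]; 
    if len(P)>20:
        mu=np.median(P,0); w,v=np.linalg.eigh(np.cov((P-mu)[:,:2].T)); print(n,"rail",len(P),P.mean(0),np.degrees(np.arctan2(v[1,1],v[0,1])),P.min(0),P.max(0))
    m=(zz>.15)&(zz<.19)&(H>100)&(H<125)&(S>120)&(V>100)&(y>.1)&(y<.3)&(x>.3)&(x<.75)
    P=C[m]; mu=P.mean(0); w,v=np.linalg.eigh(np.cov((P-mu)[:,:2].T)); print(n,"gate",len(P),mu,np.degrees(np.arctan2(v[1,1],v[0,1])),P.min(0),P.max(0))
```

```text
scene green 51 [271.5294 192.0784] mean [ 0.4474 -0.1976  0.138 ] zr [0.1292 0.1421] dir -168.57796114195654 w [0.0105 0.0334]
scene green 44 [248.0682 213.0455] mean [ 0.4618 -0.2856  0.1393] zr [0.1324 0.1425] dir 165.51819623149132 w [0.0103 0.0338]
scene green 52 [218.4615 230.4615] mean [ 0.455  -0.3744  0.138 ] zr [0.1264 0.1423] dir -170.8803514766987 w [0.0105 0.0312]
scene green 56 [241.9286 249.7321] mean [ 0.5397 -0.358   0.1385] zr [0.1299 0.143 ] dir -145.26505687955202 w [0.0099 0.0294]
scene red 209 [421.5024  38.4785] mean [0.2581 0.6211 0.1367] zr [0.1223 0.1439] dir -140.5902449877622 w [0.0551 0.0572]
scene red 6 [381.5 118.5] mean [0.4542 0.2192 0.1517] zr [0.1459 0.1563] dir 179.28748886701715 w [0.0031 0.0087]
scene red 7 [398.8571 131.5714] mean [0.5245 0.2236 0.15  ] zr [0.1447 0.1571] dir -173.25601821691995 w [0.0034 0.0084]
scene red 9 [417.4444 144.7778] mean [0.5955 0.2285 0.1505] zr [0.1448 0.1567] dir 178.1162868390532 w [0.0039 0.0105]
scene orange 69 [360.7826 110.1594] mean [0.4265 0.1497 0.211 ] zr [0.1913 0.2242] dir -178.13281069189745 w [0.0083 0
[... 1299 characters left out ...]
027 0.0088]
side orange 4 [322.5 249. ] mean [0.4244 0.1493 0.221 ] zr [0.2205 0.2219] dir -143.19270792466222 w [0.0012 0.0077]
side orange 224 [321.7857 258.5089] mean [0.4231 0.1571 0.207 ] zr [0.1916 0.2209] dir -175.0204507177183 w [0.005  0.0266]
side yellow 44 [349.2273 266.2727] mean [0.3823 0.1317 0.1785] zr [0.1647 0.1835] dir 96.3055411263394 w [0.0177 0.0283]
side yellow 9 [351.5556 277.5556] mean [0.3743 0.1441 0.1662] zr [0.162  0.1705] dir 93.41094165051884 w [0.001  0.0137]
side rail 1975 [0.5151 0.286  0.1527] -176.6547619902368 [0.3758 0.2508 0.146 ] [0.6657 0.3025 0.158 ]
side gate 1533 [0.5188 0.1764 0.1726] -176.2619327682504 [0.4029 0.1553 0.1501] [0.6508 0.1891 0.1815]
```

{"name": "apply_moves", "arguments": {"targets": [{"linear":[0.2,0.05,0.4],"rotation":[0,0,-0.1],"gripper":110},{"linear":[0.5,0.3,0.42],"rotation":[0,0,-0.3],"gripper":110},{"linear":[0.75,0.5,0.42],"rotation":[0,0,-0.372],"gripper":110},{"linear":[0.77,0.55,0.42],"rotation":[0,0,-0.372],"gripper":110},{"linear":[0.77,0.55,0.42],"rotation":[0,0,-0.372],"gripper":110},{"linear":[0.77,0.55,0.42],"rotation":[0,0,-0.372],"gripper":110},{"linear":[0.77,0.55,0.42],"rotation":[0,0,-0.372],"gripper":110},{"linear":[0.77,0.55,0.42],"rotation":[0,0,-0.372],"gripper":110}]}}

```text
clock: 2.8
tool_pos: [0.4529, -0.3349, 0.4007]
orientation: [[0.998, 0.069, 0.003], [0.069, -0.998, -0.001], [0.003, 0.001, -1.0]]
contact_force: [0.2, 0.3, 0.0]
gripper_width: 0.567
gripper_force: 0.0
```

Run:
```python
from h import *
np.set_printoptions(precision=3,suppress=True)
s=sensors.sense(); print(s["clock"],s["tool_pos"],s["joints"],s["orientation"][:,1]); im,d=capture("wrist"); print(K("wrist")); np.savez("/tmp/w1",im=im,d=d); save("w1.png",im)
for t in ["cooler_a","cooler_c","cooler_a_seat"]:
    for q in pinpoint("wrist",t)[:4]: print(t,q)
```

```text
2.8 [ 0.453 -0.335  0.401] [-0.713  0.207  1.23   0.001  1.701  0.789] [ 0.069 -0.998  0.001]
(np.float64(306.43100567743517), 321.9577256684373, 201.39456814252128, array([[ 0.066, -0.954, -0.293,  0.525],
       [-0.998, -0.063, -0.021, -0.332],
       [ 0.001,  0.294, -0.956,  0.542],
       [ 0.   ,  0.   ,  0.   ,  1.   ]]))
cooler_a {'xy': [293.9, 146.0], 'p': 0.82}
cooler_a {'xy': [244.7, 150.3], 'p': 0.66}
cooler_a {'xy': [344.5, 155.1], 'p': 0.6}
cooler_a {'xy': [340.5, 103.1], 'p': 0.6}
cooler_c {'xy': [293.9, 146.0], 'p': 0.82}
cooler_c {'xy': [244.7, 150.3], 'p': 0.66}
cooler_c {'xy': [344.5, 155.1], 'p': 0.6}
cooler_c {'xy': [340.5, 103.1], 'p': 0.6}
cooler_a_seat {'xy': [289.6, 156.4], 'p': 0.88}
cooler_a_seat {'xy': [341.8, 100.1], 'p': 0.77}
cooler_a_seat {'xy': [345.9, 164.0], 'p': 0.6}
```

View pics/w1.png

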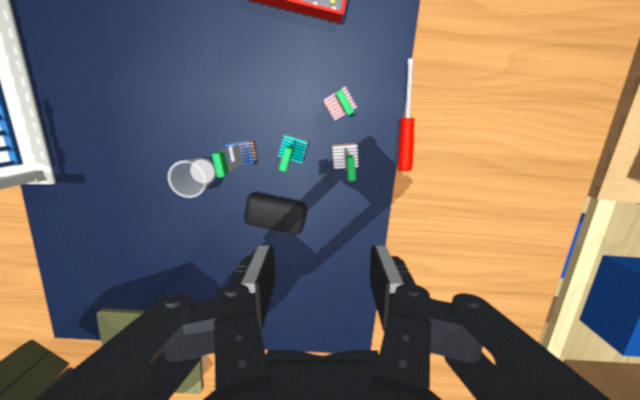

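Run:
```python
import cv2
b=cv2.imread("pics/side0.png"); cv2.imwrite("pics/z1.png",cv2.resize(b[135:235,320:410],(540,600),interpolation=cv2.INTER_CUBIC))
```

```text
(no output)
```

View pics/z1.png

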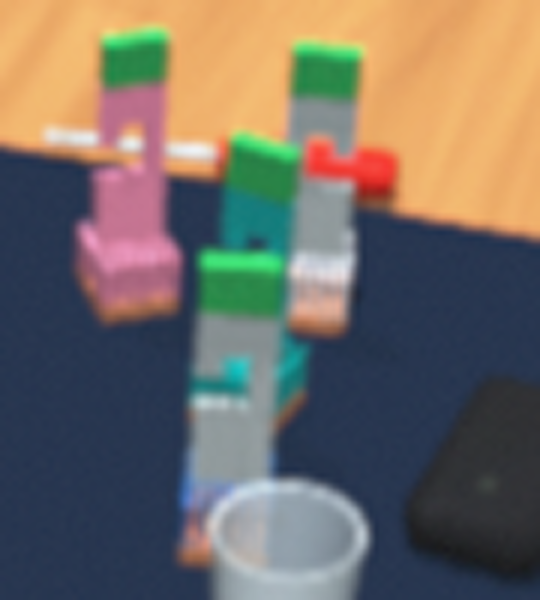

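{"name": "apply_moves", "arguments": {"targets": [{"linear":[0,0.9,-0.2],"rotation":[0,0,0],"gripper":110},{"linear":[0,0.9,-0.2],"rotation":[0,0,0],"gripper":110},{"linear":[0,0.9,-0.2],"rotation":[0,0,0],"gripper":110},{"linear":[0,0.9,-0.2],"rotation":[0,0,0],"gripper":110},{"linear":[0,0.9,-0.2],"rotation":[0,0,0],"gripper":110},{"linear":[0,0.9,-0.2],"rotation":[0,0,0],"gripper":110},{"linear":[0,0.9,-0.2],"rotation":[0,0,0],"gripper":110},{"linear":[0,0.9,-0.2],"rotation":[0,0,0],"gripper":110}]}}

```text
clock: 4.0
tool_pos: [0.4493, 0.0215, 0.3192]
orientation: [[0.998, 0.062, -0.0], [0.062, -0.998, -0.001], [-0.0, 0.001, -1.0]]
contact_force: [-0.0, -0.8, 0.2]
gripper_width: 0.57
gripper_force: 0.0
```

```bash
cat > wt.py <<'E'
from h import *
import sys
np.set_printoptions(precision=4,suppress=True)
s=sensors.sense(); print(s["clock"],s["tool_pos"],s["joints"])
im,d=capture("wrist"); save(sys.argv[1]+".png",im); n="wrist"; C=cloud(n,d); hsv=cv2.cvtColor(im,cv2.COLOR_RGB2HSV).astype(int); H,S,V=[hsv[...,i] for i in range(3)]
m=(H>5)&(H<18)&(S>150)&(C[...,2]>.2)&(C[...,2]<.24); P=C[m]; print("tab",len(P),P.mean(0),P.min(0),P.max(0))
top=P[P[:,2]>np.percentile(P[:,2],95)-.003]; print("top",len(top),top.mean(0),top.min(0),top.max(0))
for t in ["latch_tab","gate_hinge","catch"]:
    for q in pinpoint(n,t)[:2]: print(t,q,atz(n,q["xy"],{"latch_tab":.21,"gate_hinge":.174,"catch":.185}[t]))
E
python3 wt.py w2
```

```text
4.0 [0.4493 0.0215 0.3192] [-0.0454  0.0668  1.5956 -0.001   1.4795  1.4636]
tab 439 [0.4266 0.148  0.2124] [0.4116 0.1453 0.2   ] [0.4379 0.1566 0.2229]
top 108 [0.4257 0.1499 0.2207] [0.4116 0.1462 0.2187] [0.4376 0.1566 0.2229]
latch_tab {'xy': [169.1, 216.1], 'p': 0.73} [0.4253 0.1523 0.21  ]
gate_hinge {'xy': [496.9, 185.4], 'p': 0.48} [ 0.4618 -0.1487  0.174 ]
catch {'xy': [201.9, 248.3], 'p': 0.7} [0.3834 0.1356 0.185 ]
```

{"name": "apply_moves", "arguments": {"targets": [{"linear":[-0.06,0.322,-0.08],"rotation":[0,0,0],"gripper":110},{"linear":[-0.06,0.322,-0.08],"rotation":[0,0,0],"gripper":110},{"linear":[-0.06,0.322,-0.08],"rotation":[0,0,0],"gripper":110},{"linear":[-0.06,0.322,-0.2],"rotation":[0,0,0],"gripper":110},{"linear":[-0.06,0.322,-0.31],"rotation":[0,0,0],"gripper":110},{"linear":[-0.06,0.322,-0.31],"rotation":[0,0,0],"gripper":160},{"linear":[-0.06,0.322,-0.31],"rotation":[0,0,0],"gripper":255},{"linear":[-0.06,0.322,-0.31],"rotation":[0,0,0],"gripper":255}]}}

```text
clock: 5.2
tool_pos: [0.4274, 0.1515, 0.1972]
orientation: [[0.998, 0.062, 0.004], [0.062, -0.998, 0.001], [0.004, -0.001, -1.0]]
contact_force: [0.7, 0.7, -0.9]
gripper_width: 0.106
gripper_force: 59.4
```

{"name": "apply_moves", "arguments": {"targets": [{"linear":[0,0,0],"rotation":[0,0,0],"gripper":255},{"linear":[0,0,0],"rotation":[0,0,0],"gripper":255},{"linear":[0,0,0],"rotation":[0,0,0],"gripper":255},{"linear":[0,0,0],"rotation":[0,0,0],"gripper":255},{"linear":[0,0,0],"rotation":[0,0,0],"gripper":255},{"linear":[0,0,0],"rotation":[0,0,0],"gripper":255},{"linear":[0,0,0],"rotation":[0,0,0],"gripper":255},{"linear":[0,0,0],"rotation":[0,0,0],"gripper":255}]}}

```text
clock: 6.2
tool_pos: [0.4273, 0.1519, 0.1971]
orientation: [[0.998, 0.063, 0.004], [0.063, -0.998, 0.001], [0.005, -0.001, -1.0]]
contact_force: [1.0, 0.5, 7.5]
gripper_width: 0.107
gripper_force: 60.5
```

{"name": "apply_moves", "arguments": {"targets": [{"linear":[0.004,0,0.013],"rotation":[-0.01,0.15,0],"gripper":255},{"linear":[0.01,0,0.026],"rotation":[-0.02,0.3,0],"gripper":255},{"linear":[0.016,0.001,0.039],"rotation":[-0.03,0.45,0],"gripper":255},{"linear":[0.0225,0.0014,0.052],"rotation":[-0.038,0.6,0],"gripper":255},{"linear":[0.0225,0.0014,0.052],"rotation":[-0.038,0.6,0],"gripper":255},{"linear":[0.0225,0.0014,0.052],"rotation":[-0.038,0.6,0],"gripper":255},{"linear":[0.0225,0.0014,0.052],"rotation":[-0.038,0.6,0],"gripper":255},{"linear":[0.0225,0.0014,0.052],"rotation":[-0.038,0.6,0],"gripper":255}]}}

```text
clock: 7.2
tool_pos: [0.4358, 0.1524, 0.2173]
orientation: [[0.954, 0.063, -0.292], [0.06, -0.998, -0.018], [-0.293, -0.0, -0.956]]
contact_force: [1.0, -0.7, 5.3]
gripper_width: 0.104
gripper_force: 61.2
```

```bash
cat > arc.py <<'E'
from h import *
import sys
def arc(p,H,th,n,hold):
    r=np.array(p)-H; out=[]
    for i in range(8):
        t=th*min(1,(i+1)/n); c,s=np.cos(t),np.sin(t); q=np.array([[c,-s],[s,c]])@r-r
        out.append('{"linear": [%.3f, %.3f, 0], "rotation": [0, 0, %.3f], "gripper": %d}'%(q[0]/.4,q[1]/.4,t/.5,hold))
    print("["+", ".join(out)+"]"); return np.array([[np.cos(th),-np.sin(th)],[np.sin(th),np.cos(th)]])@r+H
if __name__=="__main__":
    p=np.array([.436,.1525]);H=np.array([.661,.182])
    print(sensors.sense()["tool_pos"],sensors.sense()["orientation"])
    for k in range(3): p=arc(p,H,.43,7,255); print(p)
E
python3 arc.py
```

```text
[0.43579844 0.15235139 0.21725746] [[ 9.54322067e-01  6.29286820e-02 -2.92077685e-01]
 [ 6.02641003e-02 -9.98017979e-01 -1.81205051e-02]
 [-2.92639080e-01 -3.09001040e-04 -9.56222920e-01]]
[{"linear": [0.006, -0.034, 0], "rotation": [0, 0, 0.123], "gripper": 255}, {"linear": [0.013, -0.068, 0], "rotation": [0, 0, 0.246], "gripper": 255}, {"linear": [0.023, -0.102, 0], "rotation": [0, 0, 0.369], "gripper": 255}, {"linear": [0.035, -0.135, 0], "rotation": [0, 0, 0.491], "gripper": 255}, {"linear": [0.049, -0.167, 0], "rotation": [0, 0, 0.614], "gripper": 255}, {"linear": [0.064, -0.198, 0], "rotation": [0, 0, 0.737], "gripper": 255}, {"linear": [0.082, -0.228, 0], "rotation": [0, 0, 0.860], "gripper": 255}, {"linear": [0.082, -0.228, 0], "rotation": [0, 0, 0.860], "gripper": 255}]
[0.46878039 0.06138958]
[{"linear": [0.019, -0.029, 0], "rotation": [0, 0, 0.123], "gripper": 255}, {"linear": [0.041, -0.057, 0], "rotation": [0, 0, 0.246], "gripper": 255}, {"linear": [0.063, -0.083, 0], "rotation": [0, 0, 0.369], "gripper": 255}, {"linear": [0.088, -0.108, 0], "rotation": [0, 0, 0.491], "g
[... 267 characters left out ...]
0], "rotation": [0, 0, 0.860], "gripper": 255}]
[ 0.53655793 -0.00776148]
[{"linear": [0.030, -0.018, 0], "rotation": [0, 0, 0.123], "gripper": 255}, {"linear": [0.060, -0.035, 0], "rotation": [0, 0, 0.246], "gripper": 255}, {"linear": [0.092, -0.049, 0], "rotation": [0, 0, 0.369], "gripper": 255}, {"linear": [0.125, -0.061, 0], "rotation": [0, 0, 0.491], "gripper": 255}, {"linear": [0.158, -0.072, 0], "rotation": [0, 0, 0.614], "gripper": 255}, {"linear": [0.192, -0.080, 0], "rotation": [0, 0, 0.737], "gripper": 255}, {"linear": [0.226, -0.087, 0], "rotation": [0, 0, 0.860], "gripper": 255}, {"linear": [0.226, -0.087, 0], "rotation": [0, 0, 0.860], "gripper": 255}]
[ 0.62699244 -0.04236296]
```

{"name": "apply_moves", "arguments": {"targets": [{"linear":[0.006,-0.034,0],"rotation":[0,0,0.123],"gripper":255},{"linear":[0.013,-0.068,0],"rotation":[0,0,0.246],"gripper":255},{"linear":[0.023,-0.102,0],"rotation":[0,0,0.369],"gripper":255},{"linear":[0.035,-0.135,0],"rotation":[0,0,0.491],"gripper":255},{"linear":[0.049,-0.167,0],"rotation":[0,0,0.614],"gripper":255},{"linear":[0.064,-0.198,0],"rotation":[0,0,0.737],"gripper":255},{"linear":[0.082,-0.228,0],"rotation":[0,0,0.86],"gripper":255},{"linear":[0.082,-0.228,0],"rotation":[0,0,0.86],"gripper":255}]}}

```text
clock: 8.2
tool_pos: [0.469, 0.0612, 0.2171]
orientation: [[0.842, 0.473, -0.257], [0.453, -0.881, -0.139], [-0.292, 0.001, -0.956]]
contact_force: [0.7, 1.2, 6.0]
gripper_width: 0.1
gripper_force: 61.3
```

{"name": "apply_moves", "arguments": {"targets": [{"linear":[0.019,-0.029,0],"rotation":[0,0,0.123],"gripper":255},{"linear":[0.041,-0.057,0],"rotation":[0,0,0.246],"gripper":255},{"linear":[0.063,-0.083,0],"rotation":[0,0,0.369],"gripper":255},{"linear":[0.088,-0.108,0],"rotation":[0,0,0.491],"gripper":255},{"linear":[0.114,-0.131,0],"rotation":[0,0,0.614],"gripper":255},{"linear":[0.141,-0.153,0],"rotation":[0,0,0.737],"gripper":255},{"linear":[0.169,-0.173,0],"rotation":[0,0,0.86],"gripper":255},{"linear":[0.169,-0.173,0],"rotation":[0,0,0.86],"gripper":255}]}}

```text
clock: 9.2
tool_pos: [0.5365, -0.007, 0.2168]
orientation: [[0.578, 0.797, -0.175], [0.762, -0.604, -0.234], [-0.292, 0.001, -0.956]]
contact_force: [0.8, 4.2, 2.8]
gripper_width: 0.099
gripper_force: 61.0
```

{"name": "apply_moves", "arguments": {"targets": [{"linear":[0.03,-0.018,0],"rotation":[0,0,0.123],"gripper":255},{"linear":[0.06,-0.035,0],"rotation":[0,0,0.246],"gripper":255},{"linear":[0.092,-0.049,0],"rotation":[0,0,0.369],"gripper":255},{"linear":[0.125,-0.061,0],"rotation":[0,0,0.491],"gripper":255},{"linear":[0.158,-0.072,0],"rotation":[0,0,0.614],"gripper":255},{"linear":[0.192,-0.08,0],"rotation":[0,0,0.737],"gripper":255},{"linear":[0.226,-0.087,0],"rotation":[0,0,0.86],"gripper":255},{"linear":[0.226,-0.087,0],"rotation":[0,0,0.86],"gripper":255}]}}

```text
clock: 10.2
tool_pos: [0.6252, -0.0415, 0.2158]
orientation: [[0.207, 0.976, -0.064], [0.933, -0.217, -0.287], [-0.294, -0.001, -0.956]]
contact_force: [0.3, 5.0, 3.8]
gripper_width: 0.103
gripper_force: 61.1
```

{"name": "apply_moves", "arguments": {"targets": [{"linear":[0,0,0],"rotation":[0,0,0],"gripper":110},{"linear":[0,0,0],"rotation":[0,0,0],"gripper":110},{"linear":[0,0,0],"rotation":[0,0,0],"gripper":110},{"linear":[0.004,0.018,0.06],"rotation":[0,0,0],"gripper":110},{"linear":[0.008,0.035,0.15],"rotation":[0,0,0],"gripper":110},{"linear":[0.008,0.035,0.3],"rotation":[0.2,-0.04,0],"gripper":110},{"linear":[0.008,0.035,0.4],"rotation":[0.4,-0.09,0],"gripper":110},{"linear":[0.008,0.035,0.4],"rotation":[0.58,-0.13,0],"gripper":110}]}}

```text
clock: 11.2
tool_pos: [0.6303, -0.0297, 0.3816]
orientation: [[0.217, 0.976, 0.01], [0.976, -0.217, -0.002], [-0.0, 0.011, -1.0]]
contact_force: [-0.6, -1.5, -0.4]
gripper_width: 0.567
gripper_force: 0.0
```

```bash
cat > see.py <<'E'
from h import *
import sys
np.set_printoptions(precision=4,suppress=True)
tag=sys.argv[1]; s=sensors.sense(); print(s["clock"],s["tool_pos"],s["joints"],s["orientation"].tolist())
for n in sys.argv[2:]:
    im,d=capture(n); save(f"{tag}_{n}.png",im); C=cloud(n,d); hsv=cv2.cvtColor(im,cv2.COLOR_RGB2HSV).astype(int); H,S,V=[hsv[...,i] for i in range(3)]
    m=(H>45)&(H<75)&(S>130)&(V>90)&(C[...,2]>.08)&(C[...,2]<.3)
    k,l,st,ce=cv2.connectedComponentsWithStats(m.astype(np.uint8))
    for i in range(1,k):
        if st[i,4]>=15:
            P=C[l==i]; P=P[np.linalg.norm(P-np.median(P,0),axis=1)<.03]; zt=np.percentile(P[:,2],97); T=P[P[:,2]>zt-.006]
            r=cv2.minAreaRect((T[:,:2]*1e4).astype(np.float32)); w,v=np.linalg.eigh(np.cov(T[:,:2].T))
            print(n,"green",st[i,4],ce[i],"mean",P.mean(0),"zr",P[:,2].min(),zt,"top",T.mean(0),"dir",np.degrees(np.arctan2(v[1,1],v[0,1])),"rect",np.array(r[0])/1e4,np.array(r[1])/1e4,r[2])
E
python3 see.py v1 scene side
```

```text
11.2 [ 0.6303 -0.0297  0.3816] [-0.1133  0.3121  1.1297 -0.0013  1.6892  0.1051] [[0.2168126027209264, 0.9761583598945932, 0.010351410979935294], [0.9762132259548455, -0.2167984433981822, -0.0024844337299903645], [-0.00018103096770937733, 0.010643840849193911, -0.9999433363344974]]
scene green 51 [271.5294 192.0784] mean [ 0.4474 -0.1975  0.1381] zr 0.12656022048104398 0.14286940963159228 top [ 0.4479 -0.1966  0.1402] dir -170.16449247281471 rect [ 0.4468 -0.1965] [0.0325 0.0095] 9.4821195602417
scene green 44 [248.0682 213.0455] mean [ 0.4617 -0.2856  0.1391] zr 0.12061725772766341 0.1434031563468978 top [ 0.4619 -0.2851  0.1402] dir 165.6315660752174 rect [ 0.4613 -0.2852] [0.0095 0.0343] 74.87638854980469
scene green 54 [218.5556 230.537 ] mean [ 0.4555 -0.3744  0.1383] zr 0.12661782746126293 0.14323045160198566 top [ 0.4546 -0.3739  0.1402] dir -172.5149568563919 rect [ 0.4553 -0.3739] [0.032  0.0093] 6.387012958526611
scene green 58 [241.931  249.8276] mean [ 0.5398 -0.3581  0.1382] zr 0.12517341397486015 0.14277732140154284 top [ 0.5391 -0.3575  0.1402] dir -144.7543984200767 r
[... 229 characters left out ...]
61 -0.3521] [0.0239 0.0068] 37.62541580200195
side green 68 [373.9853 146.3971] mean [ 0.4524 -0.3693  0.1305] zr 0.11615483397987802 0.13991977798545188 top [ 0.4529 -0.3697  0.1378] dir -166.53926281017576 rect [ 0.4531 -0.3709] [0.021  0.0083] 5.816943645477295
side green 84 [363.3571 162.6429] mean [ 0.4589 -0.2803  0.1303] zr 0.11899997756851399 0.1391362517369477 top [ 0.4584 -0.2808  0.1369] dir 164.7536810612234 rect [ 0.4589 -0.2816] [0.0088 0.0278] 77.65074920654297
side green 112 [359.6339 181.875 ] mean [ 0.4458 -0.1925  0.131 ] zr 0.11802917555669268 0.14007678732757986 top [ 0.4454 -0.194   0.1378] dir -168.4347266092888 rect [ 0.4454 -0.1924] [0.0283 0.0121] 11.922730445861816
```

View pics/v1_scene.png

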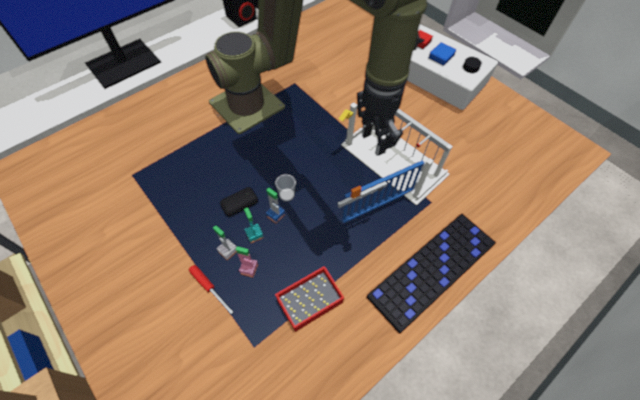

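{"name": "apply_moves", "arguments": {"targets": [{"linear":[-0.23,-0.2,0],"rotation":[0,0,-1],"gripper":110},{"linear":[-0.23,-0.2,0],"rotation":[0,0,-1],"gripper":110},{"linear":[-0.23,-0.2,0],"rotation":[0,0,-1],"gripper":110},{"linear":[-0.23,-0.2,0],"rotation":[0,0,-1],"gripper":110},{"linear":[-0.46,-0.4,0],"rotation":[0,0,-1],"gripper":110},{"linear":[-0.46,-0.4,0],"rotation":[0,0,-1],"gripper":110},{"linear":[-0.46,-0.4,0],"rotation":[0,0,-1],"gripper":110},{"linear":[-0.46,-0.4,0],"rotation":[0,0,-1],"gripper":110}]}}

```text
clock: 12.3
tool_pos: [0.4453, -0.1887, 0.3758]
orientation: [[0.657, 0.754, -0.002], [0.754, -0.657, -0.003], [-0.003, 0.0, -1.0]]
contact_force: [0.7, 0.7, 0.4]
gripper_width: 0.568
gripper_force: 0.0
```

{"name": "apply_moves", "arguments": {"targets": [{"linear":[0,-0.02,-0.1],"rotation":[0,0,-0.35],"gripper":110},{"linear":[0,-0.02,-0.2],"rotation":[0,0,-0.7],"gripper":110},{"linear":[0,-0.02,-0.3],"rotation":[0,0,-1],"gripper":110},{"linear":[0,-0.02,-0.3],"rotation":[0,0,-1],"gripper":110},{"linear":[0,-0.02,-0.3],"rotation":[0,0,-1],"gripper":110},{"linear":[0,-0.02,-0.3],"rotation":[0,0,-1],"gripper":110},{"linear":[0,-0.02,-0.3],"rotation":[0,0,-1],"gripper":110},{"linear":[0,-0.02,-0.3],"rotation":[0,0,-1],"gripper":110}]}}

```text
clock: 13.3
tool_pos: [0.4449, -0.1974, 0.2569]
orientation: [[0.938, 0.346, -0.001], [0.346, -0.938, -0.003], [-0.002, 0.002, -1.0]]
contact_force: [-0.2, -1.0, 0.3]
gripper_width: 0.566
gripper_force: 0.0
```

```bash
python3 see.py v2 wrist
```

```text
13.3 [ 0.4449 -0.1974  0.2569] [-0.502   0.1625  1.6402 -0.0032  1.3388  0.7166] [[0.9383610386041709, 0.3456535840033399, -0.0014700664433661592], [0.34564886555943436, -0.9383599093460487, -0.0027463192733754916], [-0.002328726514189385, 0.0020689122072567955, -0.999995148305781]]
wrist green 896 [527.6138 158.0056] mean [ 0.536  -0.3547  0.1336] zr 0.11805882614137314 0.1403873646059238 top [ 0.5364 -0.3561  0.1386] dir -145.87942243320245 rect [ 0.5359 -0.3573] [0.032  0.0111] 33.51272201538086
wrist green 407 [320.9828 192.0786] mean [ 0.4466 -0.1964  0.1384] zr 0.12060826041732503 0.14051141628083821 top [ 0.4456 -0.1966  0.1392] dir -168.61511366601846 rect [ 0.4449 -0.1967] [0.0318 0.0099] 11.82563304901123
wrist green 631 [415.7892 209.4136] mean [ 0.46   -0.2833  0.1347] zr 0.11833422533078874 0.14046847647764782 top [ 0.4595 -0.2844  0.1388] dir 166.69296080552735 rect [ 0.4591 -0.2852] [0.01   0.0311] 76.5374984741211
wrist green 714 [495.5168 244.7073] mean [ 0.4536 -0.3706  0.1327] zr 0.11785990244501682 0.14051449643682778 top [ 0.4533 -0.372   0.1387] dir -172.21355140678213 rect [ 0.4528 -0.3732] [0.0307 0.0097] 8.169560432434082
```

{"name": "apply_moves", "arguments": {"targets": [{"linear":[0.003,0.002,0],"rotation":[0,0,-0.3],"gripper":110},{"linear":[0.003,0.002,-0.1],"rotation":[0,0,-0.3],"gripper":110},{"linear":[0.003,0.002,-0.2],"rotation":[0,0,-0.3],"gripper":110},{"linear":[0.003,0.002,-0.3],"rotation":[0,0,-0.3],"gripper":110},{"linear":[0.003,0.002,-0.365],"rotation":[0,0,-0.3],"gripper":110},{"linear":[0.003,0.002,-0.365],"rotation":[0,0,-0.3],"gripper":110},{"linear":[0.003,0.002,-0.365],"rotation":[0,0,-0.3],"gripper":170},{"linear":[0.003,0.002,-0.365],"rotation":[0,0,-0.3],"gripper":220}]}}

```text
clock: 14.35
tool_pos: [0.4469, -0.197, 0.1116]
orientation: [[0.98, 0.201, -0.0], [0.201, -0.98, -0.003], [-0.001, 0.003, -1.0]]
contact_force: [0.4, -0.1, 0.7]
gripper_width: 0.154
gripper_force: 0.0
```

{"name": "apply_moves", "arguments": {"targets": [{"linear":[0,0,0],"rotation":[0,0,0],"gripper":255},{"linear":[0,0,0],"rotation":[0,0,0],"gripper":255},{"linear":[0,0,0],"rotation":[0,0,0],"gripper":255},{"linear":[0,0,0],"rotation":[0,0,0],"gripper":255},{"linear":[0,0,0.05],"rotation":[0,0,0],"gripper":255},{"linear":[0,0,0.15],"rotation":[0,0,0],"gripper":255},{"linear":[0,0,0.3],"rotation":[0,0,0],"gripper":255},{"linear":[0,0,0.375],"rotation":[0,0,0],"gripper":255}]}}

```text
clock: 15.35
tool_pos: [0.4468, -0.1969, 0.2635]
orientation: [[0.98, 0.201, 0.001], [0.201, -0.98, -0.004], [0.0, 0.004, -1.0]]
contact_force: [0.2, 0.0, -1.5]
gripper_width: 0.109
gripper_force: 58.6
```

{"name": "apply_moves", "arguments": {"targets": [{"linear":[0,0.03,0.1],"rotation":[0,0,0],"gripper":255},{"linear":[0,0.13,0.17],"rotation":[0,0,-0.1],"gripper":255},{"linear":[0,0.26,0.17],"rotation":[0,0,-0.2],"gripper":255},{"linear":[0,0.4,0.17],"rotation":[0,0,-0.28],"gripper":255},{"linear":[0,0.54,0.17],"rotation":[0,0,-0.28],"gripper":255},{"linear":[0,0.67,0.17],"rotation":[0,0,-0.28],"gripper":255},{"linear":[0,0.75,0.17],"rotation":[0,0,-0.28],"gripper":255},{"linear":[0,0.8,0.17],"rotation":[0,0,-0.28],"gripper":255}]}}

```text
clock: 16.35
tool_pos: [0.445, 0.1253, 0.3281]
orientation: [[0.998, 0.065, -0.004], [0.065, -0.998, -0.001], [-0.004, 0.001, -1.0]]
contact_force: [-0.1, -1.1, -1.9]
gripper_width: 0.103
gripper_force: 58.8
```

{"name": "apply_moves", "arguments": {"targets": [{"linear":[-0.02,0.1,0],"rotation":[0,0,0],"gripper":255},{"linear":[-0.04,0.18,0],"rotation":[0,0,0],"gripper":255},{"linear":[-0.06,0.24,0],"rotation":[0,0,0],"gripper":255},{"linear":[-0.07,0.28,0],"rotation":[0,0,0],"gripper":255},{"linear":[-0.07,0.29,0],"rotation":[0,0,0],"gripper":255},{"linear":[-0.07,0.29,0],"rotation":[0,0,0],"gripper":255},{"linear":[-0.07,0.29,0],"rotation":[0,0,0],"gripper":255},{"linear":[-0.07,0.29,0],"rotation":[0,0,0],"gripper":255}]}}

```text
clock: 17.35
tool_pos: [0.418, 0.239, 0.3281]
orientation: [[0.998, 0.062, -0.003], [0.062, -0.998, -0.001], [-0.003, 0.001, -1.0]]
contact_force: [0.3, 0.5, -2.2]
gripper_width: 0.102
gripper_force: 58.9
```

```bash
python3 see.py v3 side
python3 - <<'E'
from h import *
im,d=capture("wrist"); a=cv2.resize(im,(800,500)); save("v3w.png",a)
b=cv2.imread("pics/v3_side.png"); cv2.imwrite("pics/v3s.png",cv2.resize(b[180:400,200:420],(600,600)))
E
```

```text
17.35 [0.418  0.239  0.3281] [0.4315 0.1118 1.5224 0.0002 1.511  1.9407] [[0.9980999139525839, 0.06152794540017364, -0.003297529784159683], [0.061523991064224834, -0.9981047743746377, -0.0012875923587976853], [-0.0033705031335621405, 0.0010822686295473309, -0.9999937341819898]]
side green 69 [341.4783 144.2609] mean [ 0.5372 -0.3519  0.1311] zr 0.11900096800742754 0.1396827451534204 top [ 0.5368 -0.3525  0.1374] dir -140.98091956367742 rect [ 0.5382 -0.3531] [0.025 0.009] 43.00636672973633
side green 68 [373.9853 146.3971] mean [ 0.4523 -0.3692  0.1306] zr 0.11866063613631228 0.14023115190008476 top [ 0.4525 -0.3695  0.1377] dir -170.90731498407015 rect [ 0.4531 -0.3707] [0.0215 0.0091] 9.682975769042969
side green 84 [363.3571 162.7024] mean [ 0.459  -0.2804  0.1301] zr 0.11792124317421304 0.13967643183039344 top [ 0.4589 -0.2808  0.1374] dir 165.8175470628357 rect [ 0.4585 -0.2827] [0.0101 0.0274] 76.96680450439453
```

View pics/v3s.png

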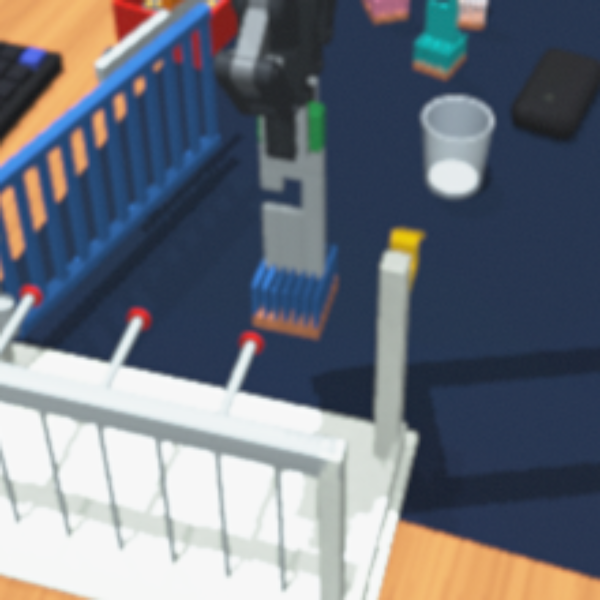

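The side view shows the blue cooler held upright with its slot open towards pin 2, whose head is at about (250,342). I'll lower it beside the pin.

{"name": "apply_moves", "arguments": {"targets": [{"linear":[0.002,0,-0.06],"rotation":[0,0,0],"gripper":255},{"linear":[0.002,0,-0.12],"rotation":[0,0,0],"gripper":255},{"linear":[0.002,0,-0.18],"rotation":[0,0,0],"gripper":255},{"linear":[0.002,0,-0.24],"rotation":[0,0,0],"gripper":255},{"linear":[0.002,0,-0.3],"rotation":[0,0,0],"gripper":255},{"linear":[0.002,0,-0.36],"rotation":[0,0,0],"gripper":255},{"linear":[0.002,0,-0.36],"rotation":[0,0,0],"gripper":255},{"linear":[0.002,0,-0.36],"rotation":[0,0,0],"gripper":255}]}}

```text
clock: 18.45
tool_pos: [0.4193, 0.2398, 0.1849]
orientation: [[0.998, 0.062, -0.002], [0.062, -0.998, -0.001], [-0.002, 0.0, -1.0]]
contact_force: [-0.5, 0.2, -0.8]
gripper_width: 0.108
gripper_force: 58.8
```

Run:
```python
from h import *
print(sensors.sense()["tool_pos"],sensors.sense()["contact_force"])
im,d=capture("side"); a=cv2.resize(im[180:360,220:400],(600,600),interpolation=cv2.INTER_CUBIC); save("v4s.png",a)
```

```text
[0.41928829 0.23984136 0.18489391] [-0.47748301  0.18343732 -0.81904082]
```

View pics/v4s.png

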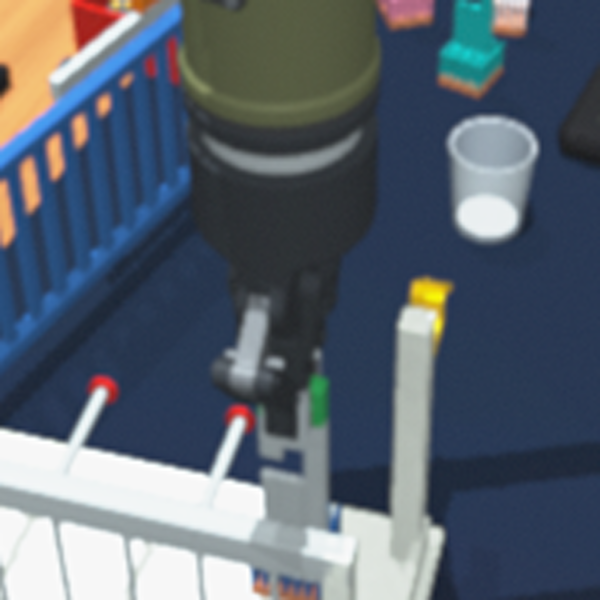

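{"name": "apply_moves", "arguments": {"targets": [{"linear":[0.015,0.001,0],"rotation":[0,0,0],"gripper":255},{"linear":[0.03,0.002,0],"rotation":[0,0,0],"gripper":255},{"linear":[0.04,0.0025,0],"rotation":[0,0,0],"gripper":255},{"linear":[0.05,0.003,0],"rotation":[0,0,0],"gripper":255},{"linear":[0.06,0.004,0],"rotation":[0,0,0],"gripper":255},{"linear":[0.07,0.0045,0],"rotation":[0,0,0],"gripper":255},{"linear":[0.082,0.005,0],"rotation":[0,0,0],"gripper":255},{"linear":[0.082,0.005,0],"rotation":[0,0,0],"gripper":255}]}}

```text
clock: 19.5
tool_pos: [0.4519, 0.2417, 0.1841]
orientation: [[0.998, 0.062, -0.003], [0.062, -0.998, -0.001], [-0.003, 0.001, -1.0]]
contact_force: [0.4, -0.2, -2.0]
gripper_width: 0.106
gripper_force: 58.8
```

{"name": "apply_moves", "arguments": {"targets": [{"linear":[0,0,-0.008],"rotation":[0,0,0],"gripper":255},{"linear":[0,0,-0.014],"rotation":[0,0,0],"gripper":255},{"linear":[0,0,-0.02],"rotation":[0,0,0],"gripper":255},{"linear":[0,0,-0.025],"rotation":[0,0,0],"gripper":255},{"linear":[0,0,-0.03],"rotation":[0,0,0],"gripper":255},{"linear":[0,0,-0.033],"rotation":[0,0,0],"gripper":255},{"linear":[0,0,-0.033],"rotation":[0,0,0],"gripper":255},{"linear":[0,0,-0.033],"rotation":[0,0,0],"gripper":255}]}}

```text
clock: 20.5
tool_pos: [0.4514, 0.2417, 0.171]
orientation: [[0.998, 0.063, -0.003], [0.063, -0.998, -0.001], [-0.003, 0.001, -1.0]]
contact_force: [0.4, -0.1, -1.3]
gripper_width: 0.11
gripper_force: 58.8
```

{"name": "apply_moves", "arguments": {"targets": [{"linear":[0,0,-0.003],"rotation":[0,0,0],"gripper":255},{"linear":[0,0,-0.003],"rotation":[0,0,0],"gripper":230},{"linear":[0,0,-0.003],"rotation":[0,0,0],"gripper":205},{"linear":[0,0,-0.003],"rotation":[0,0,0],"gripper":180},{"linear":[0,0,-0.003],"rotation":[0,0,0],"gripper":140},{"linear":[0,0,-0.003],"rotation":[0,0,0],"gripper":140},{"linear":[0,0,0.05],"rotation":[0,0,0],"gripper":140},{"linear":[0,0,0.15],"rotation":[0,0,0],"gripper":140}]}}

```text
clock: 21.5
tool_pos: [0.45, 0.2411, 0.2299]
orientation: [[0.998, 0.063, -0.008], [0.063, -0.998, -0.003], [-0.008, 0.002, -1.0]]
contact_force: [0.2, 0.8, 0.6]
gripper_width: 0.45
gripper_force: 0.0
```

{"name": "apply_moves", "arguments": {"targets": [{"linear":[0,-0.05,0.1],"rotation":[0,0,0],"gripper":110},{"linear":[0,-0.15,0.17],"rotation":[0,0,0.15],"gripper":110},{"linear":[0,-0.3,0.17],"rotation":[0,0,0.27],"gripper":110},{"linear":[0,-0.45,0.17],"rotation":[0,0,0.27],"gripper":110},{"linear":[0,-0.6,0.17],"rotation":[0,0,0.27],"gripper":110},{"linear":[0,-0.75,0.17],"rotation":[0,0,0.27],"gripper":110},{"linear":[0,-0.9,0.17],"rotation":[0,0,0.27],"gripper":110},{"linear":[0,-0.95,0.17],"rotation":[0,0,0.27],"gripper":110}]}}

```text
clock: 22.5
tool_pos: [0.4511, -0.1417, 0.2989]
orientation: [[0.981, 0.193, -0.003], [0.193, -0.981, -0.003], [-0.003, 0.002, -1.0]]
contact_force: [0.0, -0.2, 0.4]
gripper_width: 0.569
gripper_force: 0.0
```

```bash
python3 see.py v5 scene side
python3 - <<'E'
import cv2
b=cv2.imread("pics/v5_side.png"); cv2.imwrite("pics/v5s.png",cv2.resize(b[130:370,190:430],(600,600)))
E
```

```text
22.5 [ 0.4511 -0.1417  0.2989] [-0.3909  0.1143  1.5919 -0.0036  1.4373  0.9866] [[0.9812706373187575, 0.19260988340697457, -0.003060906726919783], [0.19260240878356574, -0.9812734967982284, -0.0025761622901779367], [-0.003499780965646409, 0.001938374403652872, -0.9999919970869087]]
scene green 20 [387.5  104.65] mean [0.4517 0.2378 0.1966] zr 0.1909109178701216 0.20199779221859807 top [0.4534 0.2381 0.1992] dir 179.60780041865905 rect [0.4517 0.2383] [0.0053 0.0239] 85.29547882080078
scene green 43 [248.0465 212.9302] mean [ 0.4613 -0.2854  0.139 ] zr 0.11962869623955774 0.14325247017988502 top [ 0.4611 -0.2846  0.1404] dir 167.45338520128436 rect [ 0.4602 -0.2848] [0.0093 0.031 ] 74.91011810302734
scene green 52 [218.4615 230.4615] mean [ 0.4554 -0.3745  0.1386] zr 0.12532254863143022 0.14275381617216837 top [ 0.4551 -0.3738  0.1404] dir -170.7966713137355 rect [ 0.4546 -0.3739] [0.0318 0.0094] 4.8446221351623535
scene green 56 [241.9286 249.7321] mean [ 0.5395 -0.3579  0.1381] zr 0.12813997928386878 0.14184074502689292 top [ 0.5393 -0.3575  0.1392] dir -143.82832166648853 rect [ 0
[... 214 characters left out ...]
ct [ 0.5373 -0.353 ] [0.0235 0.0097] 51.689422607421875
side green 68 [373.9853 146.3971] mean [ 0.4523 -0.3693  0.1305] zr 0.11865161649402589 0.139711804491592 top [ 0.4533 -0.3698  0.1371] dir -166.43909225394705 rect [ 0.453  -0.3692] [0.0211 0.0087] 19.785873413085938
side green 84 [363.3571 162.6429] mean [ 0.459  -0.2805  0.1302] zr 0.11744543510102046 0.14004084048302237 top [ 0.4595 -0.2813  0.1376] dir 166.44591528604965 rect [ 0.4597 -0.2802] [0.0083 0.0267] 74.89810943603516
side green 267 [287.4494 300.3933] mean [0.449 0.245 0.191] zr 0.17661958194253835 0.19890169358217666 top [0.4492 0.2436 0.197 ] dir -175.73997402315385 rect [0.4495 0.2424] [0.0314 0.0113] 5.108877658843994
```

View pics/v5s.png

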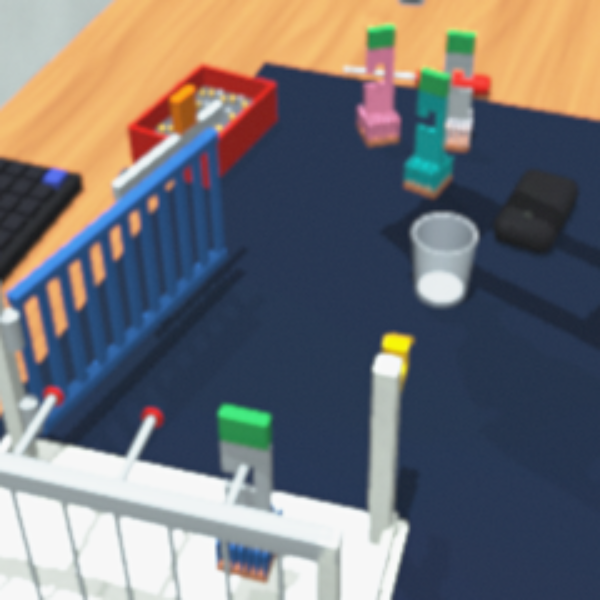

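{"name": "apply_moves", "arguments": {"targets": [{"linear":[0.007,-0.15,0],"rotation":[0,0,-0.12],"gripper":110},{"linear":[0.007,-0.3,-0.05],"rotation":[0,0,-0.12],"gripper":110},{"linear":[0.007,-0.45,-0.1],"rotation":[0,0,-0.12],"gripper":110},{"linear":[0.007,-0.575,-0.1],"rotation":[0,0,-0.12],"gripper":110},{"linear":[0.007,-0.575,-0.1],"rotation":[0,0,-0.12],"gripper":110},{"linear":[0.007,-0.575,-0.1],"rotation":[0,0,-0.12],"gripper":110},{"linear":[0.007,-0.575,-0.1],"rotation":[0,0,-0.12],"gripper":110},{"linear":[0.007,-0.575,-0.1],"rotation":[0,0,-0.12],"gripper":110}]}}

```text
clock: 23.6
tool_pos: [0.4545, -0.3669, 0.2594]
orientation: [[0.99, 0.139, -0.003], [0.139, -0.99, -0.001], [-0.003, 0.001, -1.0]]
contact_force: [-0.1, -1.1, 0.2]
gripper_width: 0.572
gripper_force: 0.0
```

```bash
python3 see.py v6 wrist
```

```text
23.6 [ 0.4545 -0.3669  0.2594] [-0.7496  0.3005  1.4429 -0.003   1.3992  0.6823] [[0.9902906514243989, 0.13898386568012372, -0.002812611250993717], [0.13898031009036627, -0.9902941216803884, -0.0014233665914745203], [-0.002983137379594298, 0.0010186490452602699, -0.999995031610406]]
wrist green 414 [324.4686  95.0894] mean [ 0.537  -0.3584  0.1396] zr 0.1370497773559496 0.14087795101651757 top [ 0.537  -0.3584  0.1396] dir -144.82913490902382 rect [ 0.5363 -0.3585] [0.0313 0.0092] 34.10725784301758
wrist green 538 [232.8941 174.1487] mean [ 0.4608 -0.2878  0.1364] zr 0.11840710810314675 0.1406276321470464 top [ 0.46   -0.2869  0.1392] dir 166.47105393562944 rect [ 0.4591 -0.2864] [0.0097 0.0322] 76.72171020507812
wrist green 380 [329.1868 194.8947] mean [ 0.4544 -0.3744  0.1388] zr 0.12291572344882251 0.1408985177516346 top [ 0.4534 -0.3745  0.1395] dir -171.0611469682115 rect [ 0.4528 -0.3745] [0.0315 0.009 ] 8.446228981018066
```

{"name": "apply_moves", "arguments": {"targets": [{"linear":[-0.002,-0.014,0],"rotation":[0,0,0.01],"gripper":110},{"linear":[-0.002,-0.014,-0.1],"rotation":[0,0,0.01],"gripper":110},{"linear":[-0.002,-0.014,-0.2],"rotation":[0,0,0.01],"gripper":110},{"linear":[-0.002,-0.014,-0.3],"rotation":[0,0,0.01],"gripper":110},{"linear":[-0.002,-0.014,-0.37],"rotation":[0,0,0.01],"gripper":110},{"linear":[-0.002,-0.014,-0.37],"rotation":[0,0,0.01],"gripper":110},{"linear":[-0.002,-0.014,-0.37],"rotation":[0,0,0.01],"gripper":170},{"linear":[-0.002,-0.014,-0.37],"rotation":[0,0,0.01],"gripper":220}]}}

```text
clock: 24.65
tool_pos: [0.4544, -0.375, 0.1126]
orientation: [[0.99, 0.142, -0.001], [0.142, -0.99, -0.004], [-0.001, 0.004, -1.0]]
contact_force: [-0.5, -0.6, 0.8]
gripper_width: 0.153
gripper_force: 0.0
```

{"name": "apply_moves", "arguments": {"targets": [{"linear":[0,0,0],"rotation":[0,0,0],"gripper":255},{"linear":[0,0,0],"rotation":[0,0,0],"gripper":255},{"linear":[0,0,0],"rotation":[0,0,0],"gripper":255},{"linear":[0,0,0],"rotation":[0,0,0],"gripper":255},{"linear":[0,0,0.05],"rotation":[0,0,0],"gripper":255},{"linear":[0,0,0.2],"rotation":[0,0,0],"gripper":255},{"linear":[0,0,0.35],"rotation":[0,0,0],"gripper":255},{"linear":[0,0,0.5],"rotation":[0,0,0],"gripper":255}]}}

```text
clock: 25.65
tool_pos: [0.4529, -0.3736, 0.3126]
orientation: [[0.99, 0.142, -0.004], [0.142, -0.99, -0.001], [-0.004, 0.001, -1.0]]
contact_force: [1.1, -0.8, -3.0]
gripper_width: 0.101
gripper_force: 59.0
```

```bash
python3 see.py v7 side
python3 - <<'E'
import cv2
b=cv2.imread("pics/v7_side.png"); cv2.imwrite("pics/v7s.png",cv2.resize(b[40:240,300:480],(540,600)))
E
```

```text
25.65 [ 0.4529 -0.3736  0.3126] [-0.7595  0.2756  1.3467 -0.0034  1.5211  0.6687] [[0.9898304717889204, 0.14220579560973515, -0.0036261292207317984], [0.1422023518468258, -0.9898368909890877, -0.0011917912101787964], [-0.003758756091418021, 0.0006640271525565836, -0.9999927153837601]]
side green 62 [341.9516 144.2258] mean [ 0.5362 -0.3527  0.131 ] zr 0.1204928640831825 0.1401411153010723 top [ 0.5365 -0.3532  0.1376] dir -150.8160579321305 rect [ 0.5367 -0.3537] [0.0228 0.0065] 28.65125846862793
side green 82 [363.3293 162.6341] mean [ 0.4591 -0.2807  0.1301] zr 0.11867808449969841 0.1399642372795151 top [ 0.4597 -0.2816  0.1373] dir 163.46398153924798 rect [ 0.4594 -0.2806] [0.01   0.0293] 72.8042221069336
side green 267 [287.4569 300.397 ] mean [0.4491 0.2449 0.1909] zr 0.1749277617141236 0.19869523523161692 top [0.4491 0.2436 0.1968] dir -176.7885297779658 rect [0.4496 0.2428] [0.0316 0.011 ] 7.618575096130371
```

View pics/v7s.png

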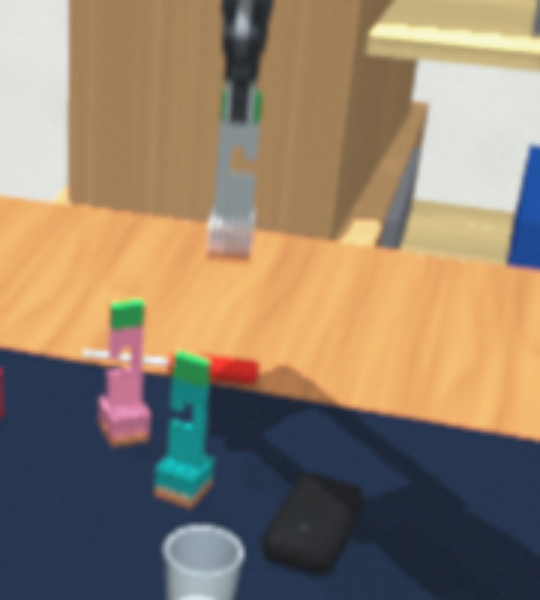

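{"name": "apply_moves", "arguments": {"targets": [{"linear":[0,0.1,0.09],"rotation":[0,0,0],"gripper":255},{"linear":[0,0.23,0.09],"rotation":[0,0,-0.08],"gripper":255},{"linear":[0,0.37,0.09],"rotation":[0,0,-0.16],"gripper":255},{"linear":[0.02,0.51,0.09],"rotation":[0,0,-0.16],"gripper":255},{"linear":[0.05,0.65,0.09],"rotation":[0,0,-0.16],"gripper":255},{"linear":[0.05,0.79,0.09],"rotation":[0,0,-0.16],"gripper":255},{"linear":[0.05,0.93,0.09],"rotation":[0,0,-0.16],"gripper":255},{"linear":[0.05,1.0,0.09],"rotation":[0,0,-0.16],"gripper":255}]}}

```text
clock: 26.7
tool_pos: [0.4724, 0.0287, 0.3466]
orientation: [[0.998, 0.065, -0.004], [0.065, -0.998, -0.0], [-0.004, 0.0, -1.0]]
contact_force: [0.2, -0.2, -2.3]
gripper_width: 0.104
gripper_force: 59.2
```

{"name": "apply_moves", "arguments": {"targets": [{"linear":[0.05,0.12,0],"rotation":[0,0,0],"gripper":255},{"linear":[0.1,0.24,0],"rotation":[0,0,0],"gripper":255},{"linear":[0.15,0.36,0],"rotation":[0,0,0],"gripper":255},{"linear":[0.18,0.46,0],"rotation":[0,0,0],"gripper":255},{"linear":[0.204,0.554,0],"rotation":[0,0,0],"gripper":255},{"linear":[0.204,0.554,0],"rotation":[0,0,0],"gripper":255},{"linear":[0.204,0.554,0],"rotation":[0,0,0],"gripper":255},{"linear":[0.204,0.554,0],"rotation":[0,0,0],"gripper":255}]}}

```text
clock: 27.7
tool_pos: [0.5546, 0.2465, 0.3469]
orientation: [[0.998, 0.062, -0.004], [0.062, -0.998, -0.002], [-0.004, 0.001, -1.0]]
contact_force: [0.0, -0.5, -1.8]
gripper_width: 0.104
gripper_force: 59.3
```

{"name": "apply_moves", "arguments": {"targets": [{"linear":[0,0.003,-0.07],"rotation":[0,0,0],"gripper":255},{"linear":[0,0.003,-0.14],"rotation":[0,0,0],"gripper":255},{"linear":[0,0.003,-0.21],"rotation":[0,0,0],"gripper":255},{"linear":[0,0.003,-0.28],"rotation":[0,0,0],"gripper":255},{"linear":[0,0.003,-0.35],"rotation":[0,0,0],"gripper":255},{"linear":[0,0.003,-0.402],"rotation":[0,0,0],"gripper":255},{"linear":[0,0.003,-0.402],"rotation":[0,0,0],"gripper":255},{"linear":[0,0.003,-0.402],"rotation":[0,0,0],"gripper":255}]}}

```text
clock: 28.7
tool_pos: [0.5557, 0.2485, 0.1873]
orientation: [[0.998, 0.062, -0.002], [0.062, -0.998, -0.001], [-0.002, 0.0, -1.0]]
contact_force: [0.3, -0.6, -1.6]
gripper_width: 0.103
gripper_force: 59.2
```

{"name": "apply_moves", "arguments": {"targets": [{"linear":[-0.015,-0.001,0],"rotation":[0,0,0],"gripper":255},{"linear":[-0.03,-0.002,0],"rotation":[0,0,0],"gripper":255},{"linear":[-0.04,-0.0025,0],"rotation":[0,0,0],"gripper":255},{"linear":[-0.05,-0.003,0],"rotation":[0,0,0],"gripper":255},{"linear":[-0.06,-0.004,0],"rotation":[0,0,0],"gripper":255},{"linear":[-0.07,-0.0045,0],"rotation":[0,0,0],"gripper":255},{"linear":[-0.08,-0.005,0],"rotation":[0,0,0],"gripper":255},{"linear":[-0.08,-0.005,0],"rotation":[0,0,0],"gripper":255}]}}

```text
clock: 29.7
tool_pos: [0.5227, 0.2469, 0.1861]
orientation: [[0.998, 0.063, -0.003], [0.063, -0.998, -0.001], [-0.003, 0.001, -1.0]]
contact_force: [-0.1, -0.0, -1.8]
gripper_width: 0.101
gripper_force: 59.2
```

{"name": "apply_moves", "arguments": {"targets": [{"linear":[0,0,-0.008],"rotation":[0,0,0],"gripper":255},{"linear":[0,0,-0.014],"rotation":[0,0,0],"gripper":255},{"linear":[0,0,-0.02],"rotation":[0,0,0],"gripper":255},{"linear":[0,0,-0.025],"rotation":[0,0,0],"gripper":255},{"linear":[0,0,-0.03],"rotation":[0,0,0],"gripper":255},{"linear":[0,0,-0.034],"rotation":[0,0,0],"gripper":255},{"linear":[0,0,-0.036],"rotation":[0,0,0],"gripper":255},{"linear":[0,0,-0.036],"rotation":[0,0,0],"gripper":255}]}}

```text
clock: 30.7
tool_pos: [0.523, 0.2469, 0.1717]
orientation: [[0.998, 0.063, -0.003], [0.063, -0.998, -0.001], [-0.003, 0.001, -1.0]]
contact_force: [-0.1, -0.2, -1.4]
gripper_width: 0.109
gripper_force: 59.2
```

{"name": "apply_moves", "arguments": {"targets": [{"linear":[0,0,-0.003],"rotation":[0,0,0],"gripper":255},{"linear":[0,0,-0.003],"rotation":[0,0,0],"gripper":230},{"linear":[0,0,-0.003],"rotation":[0,0,0],"gripper":205},{"linear":[0,0,-0.003],"rotation":[0,0,0],"gripper":180},{"linear":[0,0,-0.003],"rotation":[0,0,0],"gripper":140},{"linear":[0,0,-0.003],"rotation":[0,0,0],"gripper":140},{"linear":[0,0,0.05],"rotation":[0,0,0],"gripper":140},{"linear":[0,0,0.15],"rotation":[0,0,0],"gripper":140}]}}

```text
clock: 31.7
tool_pos: [0.5216, 0.2463, 0.2304]
orientation: [[0.998, 0.063, -0.008], [0.063, -0.998, -0.003], [-0.008, 0.002, -1.0]]
contact_force: [1.1, 0.4, 0.3]
gripper_width: 0.452
gripper_force: 0.0
```

{"name": "apply_moves", "arguments": {"targets": [{"linear":[0,-0.05,0.1],"rotation":[0,0,0],"gripper":110},{"linear":[0,-0.15,0.25],"rotation":[0,0,0],"gripper":110},{"linear":[-0.05,-0.3,0.35],"rotation":[0,0,0],"gripper":110},{"linear":[-0.1,-0.45,0.35],"rotation":[0,0,0.2],"gripper":110},{"linear":[-0.1,-0.6,0.35],"rotation":[0,0,0.4],"gripper":110},{"linear":[-0.1,-0.7,0.35],"rotation":[0,0,0.6],"gripper":110},{"linear":[-0.1,-0.7,0.35],"rotation":[0,0,0.8],"gripper":110},{"linear":[-0.1,-0.7,0.35],"rotation":[0,0,1.0],"gripper":110}]}}

```text
clock: 32.7
tool_pos: [0.4828, -0.0343, 0.3717]
orientation: [[0.845, 0.534, -0.002], [0.534, -0.845, -0.002], [-0.003, 0.001, -1.0]]
contact_force: [0.3, 0.1, -0.4]
gripper_width: 0.568
gripper_force: 0.0
```

```bash
python3 see.py v8 scene side
python3 - <<'E'
import cv2
b=cv2.imread("pics/v8_side.png"); cv2.imwrite("pics/v8s.png",cv2.resize(b[130:370,190:430],(600,600)))
E
```

```text
32.7 [ 0.4828 -0.0343  0.3717] [-0.1562  0.0966  1.4349 -0.0028  1.612   0.8511] [[0.8454499220490873, 0.5340494514548418, -0.002369115441399216], [0.5340445221522372, -0.8454528768411671, -0.0024251598262773257], [-0.0032981307404135194, 0.0007851380622572148, -0.9999942529294068]]
scene green 19 [387.3684 104.6316] mean [0.451  0.2382 0.1959] zr 0.1902014371533275 0.20089876328059017 top [0.4509 0.2381 0.1982] dir -176.1932323701144 rect [0.4511 0.2379] [0.024  0.0058] 1.1071540117263794
scene green 21 [405.8095 117.4286] mean [0.5223 0.243  0.1961] zr 0.19176287729821617 0.2010814395805574 top [0.5225 0.2432 0.1974] dir -177.5404484283433 rect [0.5237 0.2437] [0.0248 0.0049] 0.9560753703117371
scene green 44 [248.0682 213.0455] mean [ 0.4617 -0.2855  0.1391] zr 0.12034560237172254 0.14379522128615801 top [ 0.4607 -0.2848  0.1404] dir 167.62180384593069 rect [ 0.4608 -0.2849] [0.0094 0.0311] 75.38103485107422
scene green 59 [241.8814 249.7797] mean [ 0.5394 -0.3581  0.1378] zr 0.12645898585130377 0.1425902160789993 top [ 0.539  -0.3576  0.1399] dir -145.59832442982108 rect [ 0.539 
[... 203 characters left out ...]
363 rect [ 0.5366 -0.3534] [0.0227 0.0092] 34.00303649902344
side green 81 [363.358  162.7531] mean [ 0.4589 -0.2802  0.1301] zr 0.11653252791148594 0.1400301706454688 top [ 0.4586 -0.2809  0.1373] dir 163.24560715962582 rect [ 0.4592 -0.2823] [0.0083 0.0292] 76.47012329101562
side green 257 [244.1673 291.607 ] mean [0.5198 0.25   0.1908] zr 0.17566482316044252 0.1985976216755051 top [0.5198 0.2485 0.1969] dir -176.4065436562025 rect [0.5205 0.2472] [0.0327 0.0118] 3.8526058197021484
side green 266 [287.4436 300.4135] mean [0.449  0.245  0.1909] zr 0.17487461331053178 0.19877009964457842 top [0.4491 0.2435 0.1969] dir -176.78816476157928 rect [0.4495 0.2427] [0.0318 0.0099] 4.245058536529541
```

View pics/v8s.png

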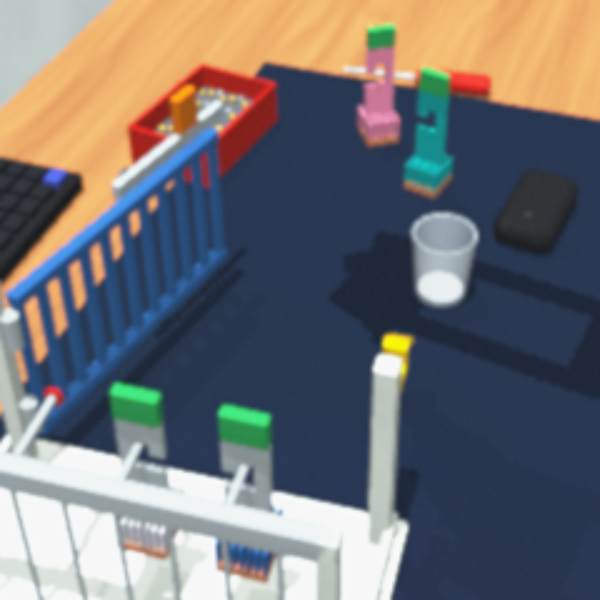

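{"name": "apply_moves", "arguments": {"targets": [{"linear":[0.1,-0.01,0],"rotation":[0,0,0.35],"gripper":110},{"linear":[0.2,-0.02,0],"rotation":[0,0,0.7],"gripper":110},{"linear":[0.3,-0.03,-0.05],"rotation":[0,0,1.0],"gripper":110},{"linear":[0.355,-0.042,-0.1],"rotation":[0,0,1.0],"gripper":110},{"linear":[0.355,-0.042,-0.1],"rotation":[0,0,1.0],"gripper":110},{"linear":[0.355,-0.042,-0.1],"rotation":[0,0,1.0],"gripper":110},{"linear":[0.355,-0.042,-0.1],"rotation":[0,0,1.0],"gripper":110},{"linear":[0.355,-0.042,-0.1],"rotation":[0,0,1.0],"gripper":110}]}}

```text
clock: 33.8
tool_pos: [0.6246, -0.0498, 0.3331]
orientation: [[0.487, 0.874, 0.001], [0.874, -0.487, -0.004], [-0.003, 0.003, -1.0]]
contact_force: [0.2, 0.7, -0.6]
gripper_width: 0.569
gripper_force: 0.0
```

{"name": "apply_moves", "arguments": {"targets": [{"linear":[0,0,0],"rotation":[0,0,0.3],"gripper":110},{"linear":[0,0,0],"rotation":[0,0,0.578],"gripper":110},{"linear":[0,0,0],"rotation":[0,0,0.578],"gripper":110},{"linear":[0,0,0],"rotation":[0,0,0.578],"gripper":110},{"linear":[0,0,0],"rotation":[0,0,0.578],"gripper":110},{"linear":[0,0,0],"rotation":[0,0,0.578],"gripper":110},{"linear":[0,0,0],"rotation":[0,0,0.578],"gripper":110},{"linear":[0,0,0],"rotation":[0,0,0.578],"gripper":110}]}}

```text
clock: 34.8
tool_pos: [0.625, -0.05, 0.3316]
orientation: [[0.218, 0.976, -0.0], [0.976, -0.218, -0.003], [-0.003, 0.001, -1.0]]
contact_force: [0.3, 0.1, 0.6]
gripper_width: 0.571
gripper_force: 0.0
```

```bash
python3 wt.py w3
python3 - <<'E'
from h import *
im,d=capture("wrist");C=cloud("wrist",d);hsv=cv2.cvtColor(im,cv2.COLOR_RGB2HSV);H,S=hsv[...,0],hsv[...,1]
P=C[(H>5)&(H<18)&(S>150)&(C[...,2]>.215)&(C[...,2]<.24)]; r=cv2.minAreaRect((P[:,:2]*1e4).astype(np.float32)); print(np.array(r[0])/1e4,np.array(r[1])/1e4,r[2])
print(sensors.sense()["orientation"])
E
```

```text
34.8 [ 0.625  -0.05    0.3316] [-0.1451  0.3259  1.2272 -0.0035  1.588   0.0742]
tab 145 [ 0.6224 -0.0481  0.2174] [ 0.6152 -0.0634  0.2007] [ 0.629  -0.0379  0.223 ]
top 92 [ 0.6211 -0.0529  0.221 ] [ 0.6152 -0.0634  0.2194] [ 0.6284 -0.0379  0.223 ]
latch_tab {'xy': [321.8, 195.9], 'p': 0.78} [ 0.6238 -0.0521  0.21  ]
[ 0.62200107 -0.05075911] [0.02507021 0.00961195] 77.5163803100586
[[ 2.17433256e-01  9.76075188e-01  7.78843652e-05]
 [ 9.76069182e-01 -2.17431637e-01 -3.52624035e-03]
 [-3.42494119e-03  8.42742450e-04 -9.99993780e-01]]
```

{"name": "apply_moves", "arguments": {"targets": [{"linear":[-0.006,-0.002,-0.1],"rotation":[0,0,0],"gripper":110},{"linear":[-0.006,-0.002,-0.2],"rotation":[0,0,0],"gripper":110},{"linear":[-0.006,-0.002,-0.28],"rotation":[0,0,0],"gripper":110},{"linear":[-0.006,-0.002,-0.336],"rotation":[0,0,0],"gripper":110},{"linear":[-0.006,-0.002,-0.336],"rotation":[0,0,0],"gripper":170},{"linear":[-0.006,-0.002,-0.336],"rotation":[0,0,0],"gripper":255},{"linear":[-0.006,-0.002,-0.336],"rotation":[0,0,0],"gripper":255},{"linear":[-0.006,-0.002,-0.336],"rotation":[0,0,0],"gripper":255}]}}

```text
clock: 36.05
tool_pos: [0.6231, -0.0508, 0.1986]
orientation: [[0.217, 0.976, 0.002], [0.976, -0.217, -0.004], [-0.003, 0.003, -1.0]]
contact_force: [-1.1, 0.5, 2.3]
gripper_width: 0.102
gripper_force: 61.9
```

Run:
```python
from arc import *
s=sensors.sense(); p=s["tool_pos"]; R=s["orientation"]; print(p)
u=-R[:,0]; u[2]=0; u/=np.linalg.norm(u)   # toward free end
H=np.array([.661,.182]); a=R[:,1]; a=-a # axis: free end lifts
import itertools
al=.3; L=.0735; h=p[2]-.178
for k in range(1,5):
    t=al*k/4; sh=L-(L*np.cos(t)+0)+h*np.sin(t); dz=L*np.sin(t)+h*(np.cos(t)-1)
    d=-u*sh; ax=np.cross(u,[0,0,1]); print([round(x/.4,4) for x in (d[0],d[1],dz)],[round(x*t/.5,3) for x in ax])
q=(p[:2]+d[:2])
for th in (-.43,-.43,-.43): q=arc(q,H,th,7,255); print(q)
```

```text
[ 0.62313544 -0.05080403  0.19858846]
[np.float64(0.0009), np.float64(0.0043), np.float64(0.0136)] [np.float64(-0.146), np.float64(0.033), np.float64(0.0)]
[np.float64(0.0021), np.float64(0.0095), np.float64(0.0269)] [np.float64(-0.293), np.float64(0.065), np.float64(0.0)]
[np.float64(0.0035), np.float64(0.0157), np.float64(0.0397)] [np.float64(-0.439), np.float64(0.098), np.float64(0.0)]
[np.float64(0.0051), np.float64(0.0229), np.float64(0.052)] [np.float64(-0.586), np.float64(0.13), np.float64(0.0)]
[{"linear": [-0.034, 0.007, 0], "rotation": [0, 0, -0.123], "gripper": 255}, {"linear": [-0.068, 0.015, 0], "rotation": [0, 0, -0.246], "gripper": 255}, {"linear": [-0.101, 0.026, 0], "rotation": [0, 0, -0.369], "gripper": 255}, {"linear": [-0.133, 0.039, 0], "rotation": [0, 0, -0.491], "gripper": 255}, {"linear": [-0.165, 0.053, 0], "rotation": [0, 0, -0.614], "gripper": 255}, {"linear": [-0.195, 0.070, 0], "rotation": [0, 0, -0.737], "gripper": 255}, {"linear": [-0.225, 0.088, 0], "rotation": [0, 0, -0.860], "gripper": 255}, {"linear": [-0.225, 0.088, 0], "rotation": [0, 0, -0.860], 
[... 608 characters left out ...]
rotation": [0, 0, -0.860], "gripper": 255}]
[0.46812323 0.06322974]
[{"linear": [-0.017, 0.030, 0], "rotation": [0, 0, -0.123], "gripper": 255}, {"linear": [-0.033, 0.061, 0], "rotation": [0, 0, -0.246], "gripper": 255}, {"linear": [-0.046, 0.093, 0], "rotation": [0, 0, -0.369], "gripper": 255}, {"linear": [-0.058, 0.126, 0], "rotation": [0, 0, -0.491], "gripper": 255}, {"linear": [-0.067, 0.160, 0], "rotation": [0, 0, -0.614], "gripper": 255}, {"linear": [-0.075, 0.194, 0], "rotation": [0, 0, -0.737], "gripper": 255}, {"linear": [-0.080, 0.228, 0], "rotation": [0, 0, -0.860], "gripper": 255}, {"linear": [-0.080, 0.228, 0], "rotation": [0, 0, -0.860], "gripper": 255}]
[0.43616977 0.1544466 ]
```

{"name": "apply_moves", "arguments": {"targets": [{"linear":[0.001,0.004,0.0136],"rotation":[-0.146,0.033,0],"gripper":255},{"linear":[0.002,0.0095,0.027],"rotation":[-0.293,0.065,0],"gripper":255},{"linear":[0.0035,0.0157,0.04],"rotation":[-0.439,0.098,0],"gripper":255},{"linear":[0.005,0.023,0.052],"rotation":[-0.586,0.13,0],"gripper":255},{"linear":[0.005,0.023,0.052],"rotation":[-0.586,0.13,0],"gripper":255},{"linear":[0.005,0.023,0.052],"rotation":[-0.586,0.13,0],"gripper":255},{"linear":[0.005,0.023,0.052],"rotation":[-0.586,0.13,0],"gripper":255},{"linear":[0.005,0.023,0.052],"rotation":[-0.586,0.13,0],"gripper":255}]}}

```text
clock: 37.05
tool_pos: [0.6251, -0.042, 0.2194]
orientation: [[0.209, 0.976, -0.062], [0.932, -0.218, -0.291], [-0.298, 0.003, -0.955]]
contact_force: [-1.0, -0.2, 4.4]
gripper_width: 0.103
gripper_force: 62.4
```

{"name": "apply_moves", "arguments": {"targets": [{"linear":[-0.034,0.007,0],"rotation":[0,0,-0.123],"gripper":255},{"linear":[-0.068,0.015,0],"rotation":[0,0,-0.246],"gripper":255},{"linear":[-0.101,0.026,0],"rotation":[0,0,-0.369],"gripper":255},{"linear":[-0.133,0.039,0],"rotation":[0,0,-0.491],"gripper":255},{"linear":[-0.165,0.053,0],"rotation":[0,0,-0.614],"gripper":255},{"linear":[-0.195,0.07,0],"rotation":[0,0,-0.737],"gripper":255},{"linear":[-0.225,0.088,0],"rotation":[0,0,-0.86],"gripper":255},{"linear":[-0.225,0.088,0],"rotation":[0,0,-0.86],"gripper":255}]}}

```text
clock: 38.05
tool_pos: [0.5338, -0.007, 0.2195]
orientation: [[0.579, 0.796, -0.179], [0.759, -0.606, -0.238], [-0.298, 0.002, -0.954]]
contact_force: [-2.3, -3.5, 6.1]
gripper_width: 0.1
gripper_force: 62.4
```

{"name": "apply_moves", "arguments": {"targets": [{"linear":[-0.028,0.02,0],"rotation":[0,0,-0.123],"gripper":255},{"linear":[-0.055,0.042,0],"rotation":[0,0,-0.246],"gripper":255},{"linear":[-0.081,0.066,0],"rotation":[0,0,-0.369],"gripper":255},{"linear":[-0.105,0.091,0],"rotation":[0,0,-0.491],"gripper":255},{"linear":[-0.128,0.117,0],"rotation":[0,0,-0.614],"gripper":255},{"linear":[-0.149,0.145,0],"rotation":[0,0,-0.737],"gripper":255},{"linear":[-0.168,0.174,0],"rotation":[0,0,-0.86],"gripper":255},{"linear":[-0.168,0.174,0],"rotation":[0,0,-0.86],"gripper":255}]}}

```text
clock: 39.05
tool_pos: [0.4658, 0.0628, 0.2195]
orientation: [[0.842, 0.471, -0.264], [0.449, -0.882, -0.142], [-0.3, 0.001, -0.954]]
contact_force: [-4.3, -3.3, 9.1]
gripper_width: 0.098
gripper_force: 62.7
```

{"name": "apply_moves", "arguments": {"targets": [{"linear":[-0.016,0.03,0],"rotation":[0,0,-0.123],"gripper":255},{"linear":[-0.031,0.06,0],"rotation":[0,0,-0.246],"gripper":255},{"linear":[-0.044,0.092,0],"rotation":[0,0,-0.369],"gripper":255},{"linear":[-0.055,0.125,0],"rotation":[0,0,-0.491],"gripper":255},{"linear":[-0.063,0.159,0],"rotation":[0,0,-0.614],"gripper":255},{"linear":[-0.07,0.193,0],"rotation":[0,0,-0.737],"gripper":255},{"linear":[-0.074,0.225,0],"rotation":[0,0,-0.86],"gripper":255},{"linear":[-0.074,0.225,0],"rotation":[0,0,-0.86],"gripper":255}]}}

```text
clock: 40.05
tool_pos: [0.434, 0.153, 0.2198]
orientation: [[0.951, 0.061, -0.305], [0.058, -0.998, -0.019], [-0.305, 0.0, -0.952]]
contact_force: [-9.9, -1.1, 12.1]
gripper_width: 0.102
gripper_force: 63.0
```

{"name": "apply_moves", "arguments": {"targets": [{"linear":[-0.003,0,-0.013],"rotation":[0.01,-0.15,0],"gripper":255},{"linear":[-0.007,0,-0.027],"rotation":[0.02,-0.3,0],"gripper":255},{"linear":[-0.012,-0.001,-0.041],"rotation":[0.03,-0.45,0],"gripper":255},{"linear":[-0.017,-0.0014,-0.054],"rotation":[0.038,-0.6,0],"gripper":255},{"linear":[-0.017,-0.0014,-0.054],"rotation":[0.038,-0.6,0],"gripper":255},{"linear":[-0.017,-0.0014,-0.054],"rotation":[0.038,-0.6,0],"gripper":255},{"linear":[-0.017,-0.0014,-0.054],"rotation":[0.038,-0.6,0],"gripper":200},{"linear":[-0.017,-0.0014,-0.054],"rotation":[0.038,-0.6,0],"gripper":110}]}}

```text
clock: 41.05
tool_pos: [0.4315, 0.1528, 0.1968]
orientation: [[0.998, 0.061, -0.001], [0.061, -0.998, 0.001], [-0.001, -0.001, -1.0]]
contact_force: [0.4, -0.5, 1.4]
gripper_width: 0.418
gripper_force: 0.0
```

{"name": "apply_moves", "arguments": {"targets": [{"linear":[0,0,0],"rotation":[0,0,0],"gripper":110},{"linear":[0,0,0],"rotation":[0,0,0],"gripper":110},{"linear":[0,0,0.07],"rotation":[0,0,0],"gripper":110},{"linear":[0,0,0.14],"rotation":[0,0,0],"gripper":110},{"linear":[0,-0.1,0.25],"rotation":[0,0,0],"gripper":110},{"linear":[0,-0.25,0.35],"rotation":[0,0,0],"gripper":110},{"linear":[0,-0.4,0.4],"rotation":[0,0,0],"gripper":110},{"linear":[0,-0.5,0.4],"rotation":[0,0,0],"gripper":110}]}}

```text
clock: 42.05
tool_pos: [0.432, -0.0493, 0.3585]
orientation: [[0.998, 0.062, 0.001], [0.062, -0.998, -0.002], [0.001, 0.002, -1.0]]
contact_force: [0.5, 0.1, -0.4]
gripper_width: 0.569
gripper_force: 0.0
```

```bash
python3 see.py v9 scene side|grep "0.2[34]"
python3 - <<'E'
from h import *
for n in ["scene","side"]:
    im,d=capture(n); C=cloud(n,d); hsv=cv2.cvtColor(im,cv2.COLOR_RGB2HSV);H,S=hsv[...,0],hsv[...,1]
    P=C[(H>5)&(H<18)&(S>150)&(C[...,2]>.19)&(C[...,2]<.24)&(C[...,1]>.1)&(C[...,1]<.2)]; print(n,P.mean(0),np.percentile(P,97,axis=0))
b=cv2.imread("pics/v9_side.png"); cv2.imwrite("pics/v9s.png",cv2.resize(b[200:380,180:400],(733,600)))
E
```

```text
scene green 20 [387.5  104.65] mean [0.4513 0.2384 0.1959] zr 0.1918397086699607 0.19897150102991454 top [0.4516 0.2386 0.1966] dir -177.98298104499207 rect [0.451  0.2384] [0.0254 0.0048] 2.3531219959259033
scene green 21 [405.619  117.3333] mean [0.5215 0.2432 0.1956] zr 0.19039578885246078 0.2006985873458704 top [0.5232 0.2434 0.1974] dir 173.20893728078852 rect [0.5228 0.2438] [0.0059 0.0249] 78.08463287353516
side green 258 [244.1047 291.4922] mean [0.5199 0.25   0.1909] zr 0.17605742272016178 0.19861605032020702 top [0.5202 0.2487 0.1966] dir -175.4995018989018 rect [0.5208 0.2473] [0.0323 0.0115] 5.164129734039307
side green 265 [287.6264 300.2679] mean [0.4487 0.245  0.1912] zr 0.1759512931526278 0.19875067935369525 top [0.4489 0.2436 0.1969] dir -177.4497429017234 rect [0.4495 0.2425] [0.0318 0.0108] 2.25858736038208
scene [0.42647347 0.14961933 0.21163007] [0.43752596 0.15655536 0.22433077]
side [0.42314859 0.15680914 0.20733932] [0.43642516 0.15910683 0.22069143]
```

View pics/v9s.png

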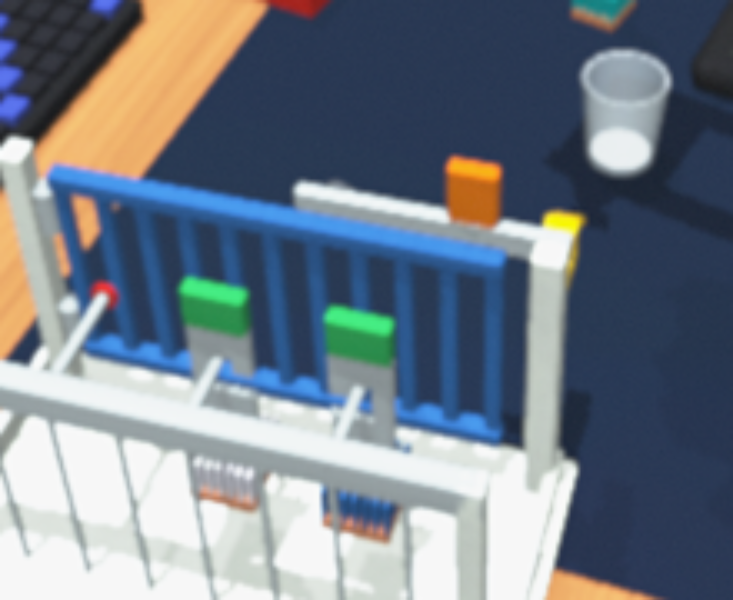

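The gate is shut, with the tab back at its first measured position to within 1 mm in both cameras. Both coolers hang on pins 1 and 2, so I'm handing in.

```bash
python3 -c "
from station import sign_off
print(sign_off())"
```

```text
the job is handed in; nothing more can be done
None
```

The job is handed in but its verdict was not reported: the bare-aluminium cooler hangs on pin 1, the blue one on pin 2 (no dark grey one was present), and the gate is shut with the latch bar down.

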